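Set out the watch kit on its shadow pads

TASK

Set the bench up for the next watch: on the green mat put the round cream-and-teal tin, the amber round box, the orange tray and the red-banded screwdriver each on the dark pad whose yellow marking has its shape and size, centred on the marking, with the tray and the screwdriver lying in line with theirs. Each must lie flat on its pad and be let go; leave the black eyeglass and the brown oil bottle where they stand.

Things in the scene. Friction and masses are not known exactly. Their poses are not given: they have to be found in the camera images.
- tin: Round lidded parts tin, cream lid on a teal body, 62 mm across, 22 mm high (the lid, the widest part, takes the upper 8 mm), 40 to 70 g. Stands loose on the green mat at the start. Origin: centre of its underside; z up. Grip it across the diameter. Belongs on the large round marking.
- amber_box: Round amber-orange plastic box with its lid on, 39 mm across, 18 mm high, about 30 g. Stands loose on the green mat at the start. Origin: centre of its underside; z up. Grip it across the diameter. Belongs on the small round marking.
- orange_tray: Small shallow orange rectangular tray, empty, 34 mm along its x, 52 mm along its y, 10 mm high, stiff, about 25 g. Stands loose on the green mat at the start. Origin: centre of its underside; z up. Grip it from outside across the 34 mm width (along its x). Belongs on the rectangular marking.
- screwdriver: Precision screwdriver, silver with a red band and a brass hexagonal head, lying flat, 90 mm long along its y, 12 mm wide, 11 mm high, about 20 g. Stands loose on the green mat at the start. Origin: centre of its underside; z up. The origin is within 1 mm of mid-length. Grip it across its width (along its x) near the middle. Belongs on the long narrow marking, either end first.
- pad_large_round: Pad for the tin: round, 84 mm across, with a 68 mm yellow disc marking. A fixed dark pad 5 mm thick, lying on the green mat. Its bright yellow marking is flush with the top. Origin: centre of its underside; z up, so the top is 5 mm above the origin. The green bench mat is flat, its top at z = 0.007; it ends before the ultrasonic cleaner (grey box, 0.17 m high, front at x = 0.69).
- pad_small_round: Pad for the amber box: round, 62 mm across, with a 45 mm yellow disc marking. A fixed dark pad 5 mm thick, lying on the green mat. Its bright yellow marking is flush with the top. Origin: centre of its underside; z up, so the top is 5 mm above the origin. 
- pad_rectangle: Pad for the orange tray: rectangular, 58 mm along its x, 76 mm along its y, with a yellow rectangle 38 x 56 mm, long side along y. A fixed dark pad 5 mm thick, lying on the green mat. Its bright yellow marking is flush with the top. Origin: centre of its underside; z up, so the top is 5 mm above the origin. 
- pad_long: Pad for the screwdriver: 36 mm along its x, 106 mm along its y, with a narrow round-ended yellow bar 15 x 96 mm, long side along y. A fixed dark pad 5 mm thick, lying on the green mat. Its bright yellow marking is flush with the top. Origin: centre of its underside; z up, so the top is 5 mm above the origin. 
- eyeglass: Bystander, to be left alone: black watchmaker's eyeglass with a white rim, 34 mm across, 28 mm high, standing on the mat. Loose. Origin: centre of its underside; z up. A steel ring (27 mm, 4 mm high) and a brass-rimmed lens (27 mm, 6 mm high) are fixed on the mat between the things.
- oil_bottle: Bystander, to be left alone: small brown bottle with a black cap, 31 mm across, 62 mm high, standing on the mat. Loose. Origin: centre of its underside; z up. Between the arm and the table stands a chair: the top of its backrest is at z = 0.22, from about (0.19, 0.14) to (0.30, -0.25).

How it is judged:
By the outcome, as a careful person would: the job done as asked, in the order asked, and still so for the second after the job is handed in, with the robot touching nothing.
It also fails if it takes over 90 s, if anything falls off the work surface, if the arm or the gripper's body presses on something with over 40 N, if the wrist force passes 120 N, or if a joint passes its speed limit or range.

ROBOT

A 6-joint arm with a two-finger parallel gripper is mounted at the origin on a cart in front of the work surface, level with it; the furniture and walls round the work are solid. World frame = base frame: x ahead of the robot, y to its left, z up, the work surface at z = 0. Lengths are in m, angles in rad, forces in N, time in s.
With the tool pointing down it reaches from about 0.35 to 0.85 m from the base axis. Payload 8.1 kg.
Tool frame: the origin (TCP) lies at the centre of the arm's flange, where the gripper is bolted on; the fingertips stand 186 mm ahead of it and the grasp point (between the pads) lies 167 mm ahead of it; z points along the fingers, y is the line along which they close (so a half turn about z gives the same grasp; the last joint's range is limited). The gripper opens to 93 mm and grips with 3 to 60 N. Pads are 15 mm wide; open, the fingers measure 128 mm over their backs; the gripper's body (75 mm by 188 mm) begins 65 mm behind the grasp point.
Start: joints at [1.194, 0.13, 1.488, -0, 1.523, -0.085], TCP at [0.173, 0.575, 0.405] pointing down, gripper open.
Joint ranges: [-2.96, 2.96], [-0.89, 2.26], [0.02, 2.5], [-1.34, 4.48], [0, 2.73], [-2.66, 2.66]. Speed limits (rad/s): [2.39, 2.39, 2.79, 3.14, 3.14, 3.14].

INTERFACE

Orientations are given as a rotation vector (axis times angle).
In Python, from plant import read_state, read_camera, camera_params, robot gives the robot as it stands.
- The arm moves only by the tool carry_out, never from a script. Its argument "targets" is a list of rows, each an object of numbers: "hand": the opening in per cent of the stroke, from 0 (shut) to 100 (fully open); "x", "y", "z": the shift along the tool's x, y, z in m; "ax", "ay", "az": the turn, a rotation vector about the tool's x, y, z in rad. In form: [{"hand": .., "x": .., "y": .., "z": .., "ax": .., "ay": .., "az": ..}, ...]. A call has 1 to 8 rows; each row is the pose to reach, as a shift and turn from the pose commanded when the call began, along the tool's axes at that moment; what a row does not reach only later rows make up. A row lasts 1/8 s, in which the tool goes at most 62.5 mm and 10.7 degrees, less where a joint would pass 70% of its speed; a pose out of reach is approached as far as the arm can. A call with a gripper value outside its range is refused whole. The fingers move at their own pace and stop on an object; "newtons" is the grip in N (left out, the last holds). Time passes only in rows, so rows that repeat a pose let the fingers close. It gives the time, the measured TCP pose, the force, the opening and the grip force at its end, in the units of the state.
- read_state(): the state, without advancing time (a new reading comes with each control period).
- read_camera(name): name is "side" or "top" or "wrist"; returns (picture, depth): 480x640x3 uint8, blue, green, red; 480x640 float32, m along the optical axis (not along the pixel's ray), 0 where there is no reading.
- camera_params(name): a dict with "fx", "fy", "cx", "cy" (pixels), "position" and "rotation" of the camera in the world. Camera axes: x right, y up, looking along -z (the intrinsics and any distortion apply to the point x, -y, -z); pixel columns grow to the right and rows downward; lengths in m; the calibration is good to about 2 mm. A picture is of the moment at which its call begins: read the wrist's pose just before it. camera_params takes no time and is no camera call; for the wrist camera it gives the pose at the moment of the call.
- robot.close_job(): hands the job in; it is judged then, once.
The state is a dict: "t": time; "q": joint angles; "dq": joint speeds; "joint_torque": joint torques, N m; "tool_pos": TCP position; "orientation": TCP orientation; "force": force on the tool from outside, world axes, zero at the start; "wrist_torque": the same for the moment, N m; "opening": finger opening in m; "gripper_force": force on a finger pad.
Only numpy, scipy, OpenCV 4.12 (cv2) and the standard library are available. Lean on these libraries where they do the work, as an engineer would, in place of code of your own. Each camera call takes 0.05 s, during which the arm holds its last target. There are 200 camera calls.

## Working session

There is one attempt and no reset: what is moved stays moved. The work goes in short steps, Python scripts to look and compute and a tool call to move; the robot and the scene stay as the last step left them, time stands still between calls to the robot, and variables do not carry over. Pictures are saved under pics/ and viewed, at most 14 in all, crops included, and the job is handed in when it is done.

Besides the shell and the picture viewer there is one more tool, called after "Emit:" by a JSON object that holds its "op" and its "data", one argument or row to a line. carry_out: Moves the arm, as the interface text tells. Its arguments: {"type":"object","properties":{"targets":{"type":"array","items":{"type":"object","properties":{"hand":{"type":"number"},"x":{"type":"number"},"y":{"type":"number"},"z":{"type":"number"},"ax":{"type":"number"},"ay":{"type":"number"},"az":{"type":"number"}}}},"newtons":{"type":"number"}},"required":["targets"]}

```bash
ls; mkdir -p pics; python3 - <<'E'
from plant import *
import cv2
for n in("top","side"):
    p,d=read_camera(n); cv2.imwrite(f"pics/{n}0.png",p); print(n,camera_params(n))
print(camera_params("wrist")); print(read_state())
E
```

```text
pics
top {'fx': 490.4865219458868, 'fy': 490.4865219458868, 'cx': 321.39476590048497, 'cy': 237.84860755060598, 'position': array([ 0.46249666, -0.08811281,  0.90769666]), 'rotation': array([ 0.09391985, -0.05243435, -1.54407571])}
side {'fx': 439.803897255107, 'fy': 439.803897255107, 'cx': 318.94080737533267, 'cy': 240.58459761127045, 'position': array([0.35169868, 0.60723684, 0.58977724]), 'rotation': array([ 0.19460656, -1.27464727, -2.57090664])}
{'fx': 425.65320105468186, 'fy': 425.65320105468186, 'cx': 317.10620621454126, 'cy': 236.39682390147897, 'position': array([0.10172442, 0.59556676, 0.38382993]), 'rotation': array([-0.22595413, -0.16608367,  1.27017828])}
{'t': 0.1, 'q': array([ 1.19360599e+00,  1.31059198e-01,  1.48915372e+00,  2.14885231e-06,
        1.52297415e+00, -8.54105555e-02]), 'dq': array([-3.62882861e-04, -2.26986683e-03, -2.40969366e-03,  5.85931852e-05,
        3.84187943e-04,  2.42213338e-04]), 'joint_torque': array([ 6.95079525e-04, -5.61333525e+01, -4.93099344e+01,  7.70152453e-02,
        2.89596012e-02, -8.39689346e-05]), 'tool_pos': array([0.1725052 , 0.57445945, 0.40381704]), 'orientation': array([-4.56649104e-01, -3.10785465e+00,  2.43674694e-03]), 'force': array([-0.88189131, -0.00179032, -0.57044977]), 'wrist_torque': array([-0.0324266 , -0.01711622,  0.00766362]), 'gripper_force': 0.0, 'opening': 0.09328881437978287}
```

View pics/top0.png

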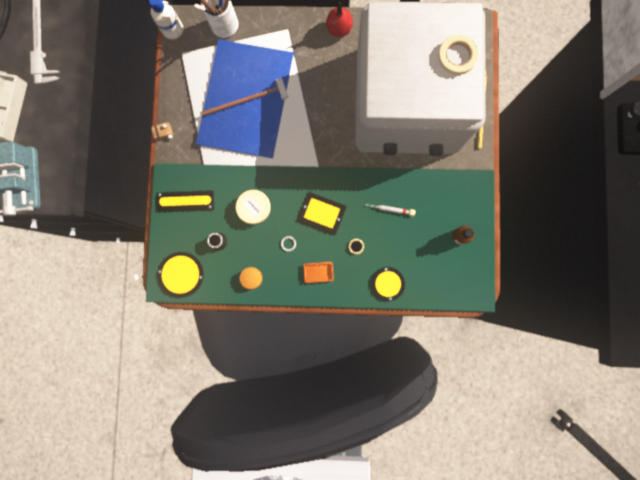

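View pics/side0.png

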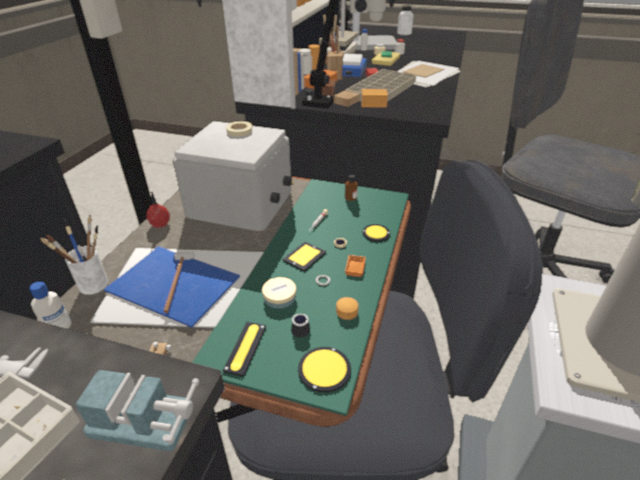

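The top view shows, at (col,row): long pad (185,201), tin (253,207), rectangular pad (322,213), screwdriver (390,210), large round pad (180,274), amber box (251,279), tray (319,272), small round pad (389,284), eyeglass (215,241), ring (289,243), lens (357,246) and bottle (463,235). The side view agrees with this layout.

```bash
cat > h.py <<'E'
from plant import *
import numpy as np, cv2
from scipy.spatial.transform import Rotation as Ro
def ray(P,uv):
    uv=np.atleast_2d(np.asarray(uv,float))
    d=np.c_[(uv[:,0]-P['cx'])/P['fx'],-(uv[:,1]-P['cy'])/P['fy'],-np.ones(len(uv))]
    return d@Ro.from_rotvec(P['rotation']).as_matrix().T
def world(P,uv,z):
    d=ray(P,uv); o=P['position']; return o+d*((z-o[2])/d[:,2])[:,None]
def proj(P,X):
    c=(np.atleast_2d(X)-P['position'])@Ro.from_rotvec(P['rotation']).as_matrix()
    return np.c_[P['cx']+P['fx']*c[:,0]/-c[:,2],P['cy']+P['fy']*c[:,1]/c[:,2]]
# colour masks (HSV lo, hi) and plane of the outline
COL={'yellow':((24,150,120),(36,255,255)),'tin':((14,20,110),(34,140,255)),'amber':((8,120,90),(20,255,255)),
 'tray':((0,150,60),(13,255,255))}
def blobs(img,col,amin=30):
    m=cv2.inRange(cv2.cvtColor(img,cv2.COLOR_BGR2HSV),*COL[col])
    cs,_=cv2.findContours(m,cv2.RETR_EXTERNAL,cv2.CHAIN_APPROX_NONE)
    return [c for c in cs if cv2.contourArea(c)>amin]
def metric(P,c,z):
    "centre, sides, angle of long axis (world, from x) of a contour on plane z"
    w=world(P,c[:,0,:],z)[:,:2]
    M=cv2.moments((w*1e4).astype(np.float32).reshape(-1,1,2)); ctr=np.array([M['m10'],M['m01']])/M['m00']/1e4
    (cx,cy),(a,b),t=cv2.minAreaRect((w*1e3).astype(np.float32))
    if a<b: a,b,t=b,a,t+90
    return ctr.round(4),np.round([cx/1e3,cy/1e3],4),(round(a,1),round(b,1)),round((t+90)%180-90,1)
E
python3 - <<'E'
from h import *
P=camera_params('top'); p,d=read_camera('top')
for col,z in(('yellow',.012),('tin',.029),('amber',.025),('tray',.017)):
    for c in blobs(p,col):
        u=c[:,0].mean(0)
        if 150<u[0]<480 and 165<u[1]<305: print(col,u.round(),*metric(P,c,z))
# depth check & screwdriver
for u,v in((185,201),(253,207),(251,279),(390,210),(430,250),(463,235)):
    o=world(P,[(u,v)],0)[0]; X=P['position']+ray(P,[(u,v)])[0]*d[v,u]; print(u,v,X.round(3))
print(proj(P,[[.30,-.25,.22],[.19,.14,.22]]).round())
cv2.imwrite('pics/sd.png',cv2.resize(p[190:260,330:480],None,fx=5,fy=5))
E
```

```text
yellow [388. 284.] [ 0.4659 -0.1859] [ 0.4661 -0.1862] (45.2, 43.4) 0.9
yellow [180. 274.] [0.4731 0.1947] [0.4734 0.1946] (66.8, 66.0) -42.9
yellow [322. 213.] [ 0.5929 -0.0623] [ 0.5929 -0.0623] (56.3, 38.9) 70.5
yellow [185. 200.] [0.61  0.193] [0.61   0.1926] (93.8, 16.0) -86.9
tin [356. 246.] [ 0.5313 -0.1257] [ 0.5314 -0.1253] (28.8, 26.9) 1.2
tin [288. 243.] [ 0.533  -0.0034] [ 0.5338 -0.0038] (25.3, 25.3) 2.0
tin [411. 212.] [ 0.595  -0.2244] [ 0.5944 -0.2238] (14.3, 12.7) -89.4
tin [391. 209.] [ 0.601  -0.1805] [ 0.6009 -0.1836] (46.4, 8.7) 81.1
tin [253. 207.] [0.599 0.063] [0.5985 0.0626] (64.2, 64.0) -43.1
amber [250. 278.] [0.4696 0.0624] [0.4694 0.0622] (41.6, 39.5) -87.8
amber [318. 272.] [ 0.4831 -0.0592] [ 0.4832 -0.0591] (54.0, 35.9) -88.3
tray [318. 272.] [ 0.4833 -0.0587] [ 0.4833 -0.0587] (52.6, 35.0) -84.1
185 201 [0.609 0.192 0.014]
253 207 [0.598 0.062 0.028]
251 279 [0.468 0.061 0.026]
390 210 [ 0.6   -0.187  0.018]
430 250 [ 0.529 -0.262  0.009]
463 235 [ 0.553 -0.309  0.059]
[[450. 408.]
 [161. 481.]]
```

View pics/sd.png

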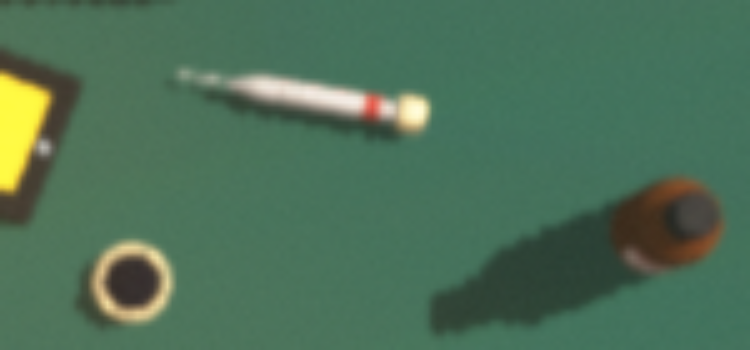

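The crop shows the screwdriver from its tip at about (365.6,204.8) to its brass head at (416,212.6), with the lens and the bottle clear of it. Next I check how far the chair extends.

```bash
python3 - <<'E'
from h import *
P=camera_params('top'); p,d=read_camera('top')
v,u=np.mgrid[0:480,0:640]; X=P['position']+ray(P,np.c_[u.ravel(),v.ravel()])*d.ravel()[:,None]
X=X[(d.ravel()>0)]
for y in np.arange(-.3,.3,.05):
    s=X[(abs(X[:,1]-y)<.01)&(X[:,0]<.45)&(X[:,0]>.1)]
    f=lambda z:round(s[s[:,2]>z,0].max(initial=0),3)
    print(round(y,2),'x max with z>.05,.1,.15,.2:',f(.05),f(.1),f(.15),f(.2),'zmax',s[:,2].max().round(3))
a,b=world(P,[(366,205),(416,212.5)],.0125); print('sd',a,b,(a+b)/2,np.linalg.norm(a-b),np.degrees(np.arctan2(*(a-b)[1::-1])))
P=camera_params('wrist');s=read_state(); R=Ro.from_rotvec(s['orientation'])
print('cam in tool',R.inv().apply(P['position']-s['tool_pos']),(R.inv()*Ro.from_rotvec(P['rotation'])).as_matrix().round(3))
E
```

```text
-0.3 x max with z>.05,.1,.15,.2: 0.0 0.0 0.0 0.0 zmax 0.012
-0.25 x max with z>.05,.1,.15,.2: 0.362 0.357 0.331 0.0 zmax 0.167
-0.2 x max with z>.05,.1,.15,.2: 0.36 0.354 0.346 0.331 zmax 0.21
-0.15 x max with z>.05,.1,.15,.2: 0.335 0.33 0.321 0.312 zmax 0.219
-0.1 x max with z>.05,.1,.15,.2: 0.313 0.31 0.302 0.294 zmax 0.221
-0.05 x max with z>.05,.1,.15,.2: 0.296 0.291 0.283 0.273 zmax 0.222
-0.0 x max with z>.05,.1,.15,.2: 0.284 0.278 0.27 0.264 zmax 0.221
0.05 x max with z>.05,.1,.15,.2: 0.272 0.267 0.26 0.252 zmax 0.218
0.1 x max with z>.05,.1,.15,.2: 0.267 0.261 0.254 0.244 zmax 0.209
0.15 x max with z>.05,.1,.15,.2: 0.258 0.253 0.246 0.0 zmax 0.175
0.2 x max with z>.05,.1,.15,.2: 0.0 0.0 0.0 0.0 zmax 0.017
0.25 x max with z>.05,.1,.15,.2: 0.0 0.0 0.0 0.0 zmax 0.01
sd [ 0.60886517 -0.14375937  0.0125    ] [ 0.59702372 -0.23549053  0.0125    ] [ 0.60294445 -0.18962495  0.0125    ] 0.09249229676917918 82.64444611047989
cam in tool [ 0.0738608  -0.00010145  0.01995117] [[-0.001  0.966  0.259]
 [ 1.     0.001 -0.   ]
 [-0.     0.259 -0.966]]
```

```bash
python3 - <<'E'
from h import *
P=camera_params('top'); p,d=read_camera('top')
v,u=np.mgrid[0:480,0:640]; X=P['position']+ray(P,np.c_[u.ravel(),v.ravel()])*d.ravel()[:,None]
X=X[(d.ravel()>0)&(X[:,0]>.55)&(X[:,0]<.85)&(abs(X[:,1])<.4)]
for z0,z1 in((.03,.08),(.08,.12),(.12,.165),(.165,.2)):
    s=X[(X[:,2]>z0)&(X[:,2]<z1)]
    t=s[s[:,1]<-.1]; print(z0,z1,len(t),'xmin',np.percentile(t[:,0],[0,2,10]).round(3),'y',t[:,1].min().round(3),t[:,1].max().round(3))
E
```

```text
0.03 0.08 1287 xmin [0.55  0.552 0.561] y -0.332 -0.121
0.08 0.12 886 xmin [0.709 0.71  0.71 ] y -0.316 -0.121
0.12 0.165 2546 xmin [0.709 0.71  0.71 ] y -0.319 -0.121
0.165 0.2 9513 xmin [0.719 0.722 0.732] y -0.311 -0.131
```

```bash
cat >> h.py <<'E'
def down(psi):
    "tool down, tool y at azimuth psi (deg)"
    a=np.radians(psi); y=np.array([np.cos(a),np.sin(a),0]); z=np.array([0,0,-1.]); return Ro.from_matrix(np.c_[np.cross(y,z),y,z])
def plan(x,y,z,psi,off=(0,0,0)):
    s=read_state(); R=Ro.from_rotvec(s['orientation']); d=R.inv().apply(np.array([x,y,z])-s['tool_pos']-off)
    r=(R.inv()*down(psi)).as_rotvec()
    print('t',round(s['t'],2),'shift',d.round(4),'turn',r.round(4),'rows>=',max(np.linalg.norm(d)/.0625,np.degrees(np.linalg.norm(r))/10.7).round(1))
E
python3 - <<'E'
from h import *
plan(.599,.063,.33,90)
plan(.599,.063,.405,90)
P=camera_params('top'); p,d=read_camera('top')
v,u=np.mgrid[0:480,0:640]; X=P['position']+ray(P,np.c_[u.ravel(),v.ravel()])*d.ravel()[:,None]
t=X[(X[:,1]>.2)&(d.ravel()>0)]; print(t[:,2].max(), t[(t[:,0]<.6)][:,2].max())
E
```

```text
t 0.25 shift [-0.5556 -0.3672  0.0745] turn [-9.000e-04 -2.000e-04 -2.918e-01] rows>= 10.7
t 0.25 shift [-5.556e-01 -3.672e-01 -5.000e-04] turn [-9.000e-04 -2.000e-04 -2.918e-01] rows>= 10.7
0.202869609515831 0.20197448189577105
```

Emit:
{"op": "carry_out", "data": {
  "targets": [
    {"x": -0.05, "y": -0.033, "z": -0.02, "az": -0.05, "hand": 100},
    {"x": -0.1, "y": -0.066, "z": -0.02, "az": -0.1},
    {"x": -0.15, "y": -0.1, "z": -0.02, "az": -0.15},
    {"x": -0.2, "y": -0.133, "z": -0.02, "az": -0.2},
    {"x": -0.25, "y": -0.166, "z": -0.02, "az": -0.25},
    {"x": -0.3, "y": -0.2, "z": -0.02, "az": -0.292},
    {"x": -0.35, "y": -0.233, "z": 0, "az": -0.292},
    {"x": -0.4, "y": -0.266, "z": 0.02, "az": -0.292}
  ]
}}

```text
schema error: expected keys hand, x, y, z, ax, ay, az
```

Emit:
{"op": "carry_out", "data": {
  "targets": [
    {"x": -0.0785, "y": -0.05, "z": 0.02},
    {"x": -0.1565, "y": -0.101, "z": 0.055},
    {"x": -0.1565, "y": -0.101, "z": 0.055},
    {"x": -0.1565, "y": -0.101, "z": 0.055}
  ]
}}

```text
schema error: expected keys hand, x, y, z, ax, ay, az
```

Emit:
{"op": "carry_out", "data": {
  "targets": [
    {"hand": 100, "x": -0.05, "y": -0.033, "z": -0.02, "ax": 0, "ay": 0, "az": -0.05},
    {"hand": 100, "x": -0.1, "y": -0.066, "z": -0.02, "ax": 0, "ay": 0, "az": -0.1},
    {"hand": 100, "x": -0.15, "y": -0.1, "z": -0.02, "ax": 0, "ay": 0, "az": -0.15},
    {"hand": 100, "x": -0.2, "y": -0.133, "z": -0.02, "ax": 0, "ay": 0, "az": -0.2},
    {"hand": 100, "x": -0.25, "y": -0.166, "z": -0.02, "ax": 0, "ay": 0, "az": -0.25},
    {"hand": 100, "x": -0.3, "y": -0.2, "z": -0.02, "ax": 0, "ay": 0, "az": -0.292},
    {"hand": 100, "x": -0.35, "y": -0.233, "z": 0, "ax": 0, "ay": 0, "az": -0.292},
    {"hand": 100, "x": -0.4, "y": -0.266, "z": 0.02, "ax": 0, "ay": 0, "az": -0.292}
  ]
}}

```text
t: 1.3
tool_pos: [0.4794, 0.2041, 0.3852]
orientation: [-0.0, 3.14, 0.001]
force: [0.2, -0.1, -0.5]
opening: 0.0928
gripper_force: 0.0
```

```bash
python3 -c "
from h import *
plan(.599,.063,.33,90)"
```

```text
t 1.3 shift [-0.1195 -0.1411  0.0553] turn [0.0006 0.0015 0.0001] rows>= 3.1
```

Emit:
{"op": "carry_out", "data": {
  "targets": [
    {"hand": 100, "x": -0.04, "y": -0.046, "z": 0.02, "ax": 0, "ay": 0, "az": 0},
    {"hand": 100, "x": -0.08, "y": -0.092, "z": 0.04, "ax": 0, "ay": 0, "az": 0},
    {"hand": 100, "x": -0.12, "y": -0.141, "z": 0.055, "ax": 0, "ay": 0, "az": 0},
    {"hand": 100, "x": -0.12, "y": -0.141, "z": 0.055, "ax": 0, "ay": 0, "az": 0},
    {"hand": 100, "x": -0.12, "y": -0.141, "z": 0.055, "ax": 0, "ay": 0, "az": 0}
  ]
}}

```text
t: 1.92
tool_pos: [0.5984, 0.0646, 0.3298]
orientation: [-0.002, -3.141, -0.001]
force: [0.3, -1.0, -0.4]
opening: 0.0933
gripper_force: 0.0
```

```bash
cat >> h.py <<'E'
def look(cols,name=None,cam='wrist'):
    s=read_state(); P=camera_params(cam); p,d=read_camera(cam)
    if name: cv2.imwrite(f'pics/{name}.png',p)
    print('tcp',s['tool_pos'].round(4),'psi',np.degrees(np.arctan2(*Ro.from_rotvec(s['orientation']).as_matrix()[1::-1,1])).round(2))
    for col,z in cols:
        for c in blobs(p,col,300 if cam=='wrist' else 30):
            a=metric(P,c,z)
            if a[2][0]>30: print(col,c[:,0].mean(0).round(),*a)
    return P,p,d
E
python3 -c "
from h import *
look((('tin',.029),('yellow',.012),('amber',.025)),'w1')"
```

```text
tcp [0.5984 0.0646 0.3298] psi 89.94
tin [232. 468.] [ 0.7923 -0.0034] [ 0.7926 -0.0064] (34.0, 18.7) 58.0
tin [117. 433.] [ 0.7578 -0.0905] [ 0.7661 -0.0839] (70.7, 46.2) -0.2
tin [502. 424.] [0.7527 0.2103] [0.753  0.2077] (58.5, 44.7) 89.8
tin [ 32. 386.] [ 0.7183 -0.1512] [ 0.7151 -0.1488] (64.5, 12.2) -11.6
tin [602. 386.] [0.7196 0.281 ] [0.7163 0.2787] (65.4, 12.6) 12.0
tin [257. 341.] [0.678  0.0164] [0.6791 0.0222] (106.1, 21.9) 89.8
tin [501. 326.] [0.6665 0.1917] [0.6673 0.1876] (105.3, 39.6) 62.9
tin [149. 322.] [ 0.6644 -0.0567] [ 0.6656 -0.0537] (102.8, 28.1) -48.5
tin [495. 241.] [0.6033 0.1868] [0.6032 0.1867] (90.8, 14.7) -86.6
tin [316. 231.] [0.5963 0.0646] [0.5963 0.0645] (61.4, 61.1) 89.9
tin [140. 217.] [ 0.5867 -0.0541] [ 0.5867 -0.0541] (53.6, 36.4) 70.2
tin [627.  77.] [0.5047 0.2588] [0.4988 0.2544] (89.9, 22.2) 10.9
tin [520.  39.] [0.4771 0.1879] [0.48   0.1884] (64.7, 51.4) 89.9
tin [318.  31.] [0.47  0.064] [0.4715 0.0648] (37.5, 35.0) 89.9
amber [461. 465.] [0.7925 0.1834] [0.7888 0.1797] (296.9, 35.0) 89.8
amber [589. 380.] [0.7169 0.272 ] [0.7156 0.269 ] (80.4, 34.2) 16.3
amber [ 45. 381.] [ 0.7154 -0.1417] [ 0.7142 -0.1388] (80.1, 33.7) -16.1
amber [591. 205.] [0.5816 0.2516] [0.5839 0.2516] (148.3, 2.6) -0.3
amber [125.  53.] [ 0.4829 -0.0532] [ 0.4829 -0.0532] (52.9, 34.0) -84.4
amber [316.  29.] [0.4698 0.0649] [0.4708 0.0651] (37.5, 35.5) 89.9
```

View pics/w1.png

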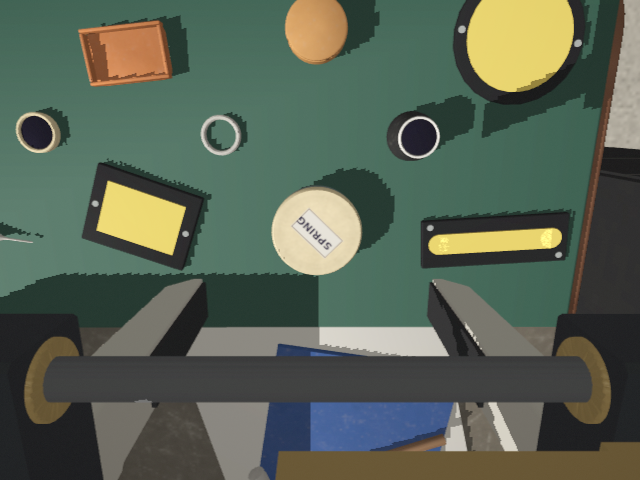

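The wrist view shows the tin at (316,231), the long pad at (495,241), the rectangular pad at (140,217), the large pad at (517,35), the amber box at (316,29), the tray at (125,53) and the eyeglass at (415,137). The measured sizes match the given ones, so I go down on the tin.

Emit:
{"op": "carry_out", "data": {
  "targets": [
    {"hand": 100, "x": 0.002, "y": 0, "z": 0.045, "ax": 0, "ay": 0, "az": 0},
    {"hand": 100, "x": 0.002, "y": 0, "z": 0.09, "ax": 0, "ay": 0, "az": 0},
    {"hand": 100, "x": 0.002, "y": 0, "z": 0.12, "ax": 0, "ay": 0, "az": 0},
    {"hand": 100, "x": 0.002, "y": 0, "z": 0.133, "ax": 0, "ay": 0, "az": 0},
    {"hand": 100, "x": 0.002, "y": 0, "z": 0.133, "ax": 0, "ay": 0, "az": 0},
    {"hand": 55, "x": 0.002, "y": 0, "z": 0.133, "ax": 0, "ay": 0, "az": 0},
    {"hand": 55, "x": 0.002, "y": 0, "z": 0.133, "ax": 0, "ay": 0, "az": 0},
    {"hand": 55, "x": 0.002, "y": 0, "z": 0.133, "ax": 0, "ay": 0, "az": 0}
  ],
  "newtons": 12
}}

```text
t: 2.98
tool_pos: [0.5968, 0.0648, 0.1982]
orientation: [-0.0, 3.14, 0.0]
force: [0.1, 0.5, -0.2]
opening: 0.0678
gripper_force: 0.0
```

Emit:
{"op": "carry_out", "data": {
  "targets": [
    {"hand": 55, "x": 0, "y": 0, "z": 0, "ax": 0, "ay": 0, "az": 0},
    {"hand": 55, "x": 0, "y": 0, "z": 0, "ax": 0, "ay": 0, "az": 0}
  ]
}}

```text
t: 3.22
tool_pos: [0.5967, 0.0647, 0.1978]
orientation: [-0.0, 3.141, -0.0]
force: [-0.7, 0.4, 4.3]
opening: 0.0615
gripper_force: 12.0
```

Emit:
{"op": "carry_out", "data": {
  "targets": [
    {"hand": 55, "x": 0, "y": 0, "z": -0.03, "ax": 0, "ay": 0, "az": 0},
    {"hand": 55, "x": 0, "y": 0, "z": -0.09, "ax": 0, "ay": 0, "az": 0},
    {"hand": 55, "x": 0.03, "y": 0.03, "z": -0.1, "ax": 0, "ay": 0, "az": 0},
    {"hand": 55, "x": 0.06, "y": 0.065, "z": -0.1, "ax": 0, "ay": 0, "az": 0},
    {"hand": 55, "x": 0.09, "y": 0.1, "z": -0.1, "ax": 0, "ay": 0, "az": 0},
    {"hand": 55, "x": 0.126, "y": 0.131, "z": -0.1, "ax": 0, "ay": 0, "az": 0},
    {"hand": 55, "x": 0.126, "y": 0.131, "z": -0.1, "ax": 0, "ay": 0, "az": 0},
    {"hand": 55, "x": 0.126, "y": 0.131, "z": -0.1, "ax": 0, "ay": 0, "az": 0}
  ]
}}

```text
t: 4.22
tool_pos: [0.4706, 0.1956, 0.2972]
orientation: [-0.001, 3.141, -0.0]
force: [-0.5, -0.4, -0.1]
opening: 0.0615
gripper_force: 12.0
```

```bash
python3 -c "
from h import *
s=read_state(); z=s['tool_pos'][2]
print(s['opening'],s['gripper_force'])
look((('tin',z-.197+.029),('yellow',.012)),'w2')"
```

```text
0.06153425256701031 11.99982538819313
tcp [0.4706 0.1956 0.2972] psi 90.05
tin [314. 421.] [0.5145 0.1947] [0.5145 0.1947] (53.9, 8.9) -86.6
tin [394. 453.] [0.5328 0.2314] [0.5245 0.2326] (200.7, 37.9) 89.9
tin [498. 380.] [0.4966 0.2683] [0.4961 0.2671] (40.3, 13.0) 10.8
tin [136. 380.] [0.4966 0.1238] [0.496 0.125] (40.3, 13.1) -11.6
tin [434. 320.] [0.4705 0.2412] [0.4703 0.239 ] (44.4, 16.8) 40.3
tin [201. 321.] [0.4705 0.1509] [0.4704 0.1531] (44.4, 16.5) -40.7
tin [315. 309.] [0.4621 0.196 ] [0.4614 0.196 ] (60.5, 46.9) 90.0
tin [316. 223.] [0.4302 0.1956] [0.4309 0.1955] (38.2, 23.8) -88.8
tin [498. 100.] [0.3927 0.2586] [0.3997 0.253 ] (119.0, 79.6) 90.0
```

View pics/w2.png

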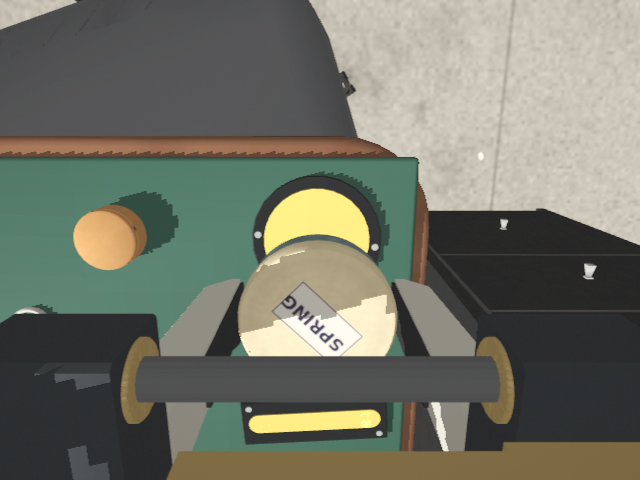

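The view shows the tin held at about (318,315), with the large round marking partly visible behind it. The disc's columns run 264 to 370, centred near 317, and its top is at row 190. I'll fit a circle to the visible arc.

```bash
sed -i "s/'yellow':((24,150,120)/'yellow':((23,105,150)/" h.py; cat >> h.py <<'E'
def circ(w,r):
    "centre of a circle of known radius through world points, outliers damped"
    from scipy.optimize import least_squares
    f=least_squares(lambda c:np.hypot(*(w-c).T)-r,w.mean(0),loss='soft_l1',f_scale=.0007); return f.x.round(4),np.abs(f.fun).mean().round(5)
E
python3 - <<'E'
from h import *
P,p,d=look((('yellow',.012),))
cs=[c for c in blobs(p,'yellow',300) if abs(c[:,0].mean(0)-(317,215)).max()<30]
for c in cs:
    w=world(P,c[:,0],.012)[:,:2]; m=c[:,0,1]<225; print('pad',circ(w[m],.034),w[m].min(0),w[m].max(0))
hsv=cv2.cvtColor(p,cv2.COLOR_BGR2HSV)
for v in (280,300): print(v,[tuple(hsv[v,u]) for u in (225,232,236,240,244,250,390,394,398,402)])
z=read_state()['tool_pos'][2]-.1978+.029
print('tin edge pts',world(P,[(239,315),(397,315),(318,241)],z).round(4))
E
```

```text
tcp [0.4709 0.1953 0.2972] psi 89.99
yellow [315. 421.] [0.6079 0.1938] [0.6079 0.1939] (96.6, 15.5) -86.6
yellow [316. 223.] [0.4568 0.1954] [0.4582 0.1952] (68.1, 42.3) -89.5
pad (array([0.471 , 0.1955]), np.float64(0.00014)) [0.4370681  0.16304784] [0.46028149 0.22771144]
280 [(np.uint8(73), np.uint8(50), np.uint8(132)), (np.uint8(25), np.uint8(23), np.uint8(143)), (np.uint8(25), np.uint8(23), np.uint8(143)), (np.uint8(65), np.uint8(33), np.uint8(131)), (np.uint8(77), np.uint8(83), np.uint8(129)), (np.uint8(21), np.uint8(69), np.uint8(155)), (np.uint8(78), np.uint8(87), np.uint8(123)), (np.uint8(72), np.uint8(51), np.uint8(126)), (np.uint8(25), np.uint8(22), np.uint8(142)), (np.uint8(25), np.uint8(23), np.uint8(143))]
300 [(np.uint8(25), np.uint8(23), np.uint8(143)), (np.uint8(150), np.uint8(7), np.uint8(38)), (np.uint8(120), np.uint8(7), np.uint8(38)), (np.uint8(21), np.uint8(67), np.uint8(122)), (np.uint8(22), np.uint8(66), np.uint8(171)), (np.uint8(21), np.uint8(64), np.uint8(167)), (np.uint8(21), np.uint8(64), np.uint8(168)), (np.uint8(21), np.uint8(67), np.uint8(141)), (np.uint8(105), np.uint8(13), np.uint8(39)), (np.uint8(120), np.uint8(6), np.uint8(40))]
tin edge pts [[0.4681 0.1659 0.1284]
 [0.4682 0.2261 0.1284]
 [0.4389 0.1961 0.1284]]
```

Emit:
{"op": "carry_out", "data": {
  "targets": [
    {"hand": 55, "x": -0.001, "y": 0, "z": 0.05, "ax": 0, "ay": 0, "az": 0},
    {"hand": 55, "x": -0.001, "y": 0, "z": 0.08, "ax": 0, "ay": 0, "az": 0},
    {"hand": 55, "x": -0.001, "y": 0, "z": 0.09, "ax": 0, "ay": 0, "az": 0},
    {"hand": 55, "x": -0.001, "y": 0, "z": 0.0935, "ax": 0, "ay": 0, "az": 0},
    {"hand": 55, "x": -0.001, "y": 0, "z": 0.0935, "ax": 0, "ay": 0, "az": 0},
    {"hand": 80, "x": -0.001, "y": 0, "z": 0.0935, "ax": 0, "ay": 0, "az": 0},
    {"hand": 80, "x": -0.001, "y": 0, "z": 0.0935, "ax": 0, "ay": 0, "az": 0},
    {"hand": 80, "x": -0.001, "y": 0, "z": 0.0935, "ax": 0, "ay": 0, "az": 0}
  ]
}}

```text
t: 5.32
tool_pos: [0.4715, 0.1959, 0.2042]
orientation: [-0.001, 3.141, 0.0]
force: [-0.6, -0.2, 0.6]
opening: 0.0744
gripper_force: 0.0
```

Emit:
{"op": "carry_out", "data": {
  "targets": [
    {"hand": 80, "x": 0, "y": 0, "z": -0.03, "ax": 0, "ay": 0, "az": 0},
    {"hand": 80, "x": 0, "y": 0, "z": -0.08, "ax": 0, "ay": 0, "az": 0},
    {"hand": 80, "x": 0, "y": -0.04, "z": -0.12, "ax": 0, "ay": 0, "az": 0},
    {"hand": 80, "x": 0, "y": -0.09, "z": -0.125, "ax": 0, "ay": 0, "az": 0},
    {"hand": 80, "x": 0, "y": -0.131, "z": -0.125, "ax": 0, "ay": 0, "az": 0},
    {"hand": 80, "x": 0, "y": -0.131, "z": -0.125, "ax": 0, "ay": 0, "az": 0},
    {"hand": 80, "x": 0, "y": -0.131, "z": -0.125, "ax": 0, "ay": 0, "az": 0}
  ]
}}

```text
t: 6.2
tool_pos: [0.4714, 0.0651, 0.3287]
orientation: [0.001, 3.142, 0.001]
force: [-0.5, 0.2, 0.1]
opening: 0.0746
gripper_force: 0.0
```

```bash
python3 - <<'E'
from h import *
P,p,d=look((('tin',.034),('yellow',.012),('amber',.025),('tray',.017)),'w3')
E
```

```text
tcp [0.4714 0.0651 0.3287] psi 89.97
tin [435. 459.] [0.6524 0.1622] [0.635  0.1504] (338.7, 69.4) 89.8
tin [156. 434.] [ 0.6267 -0.0573] [ 0.6344 -0.0521] (69.3, 37.2) -0.2
tin [535. 380.] [0.5832 0.2271] [0.582  0.2243] (76.3, 28.6) 13.6
tin [100. 380.] [ 0.5823 -0.0957] [ 0.581 -0.093] (76.1, 28.4) -13.8
tin [455. 321.] [0.5351 0.1641] [0.5359 0.161 ] (91.1, 29.6) 43.8
tin [177. 323.] [ 0.5349 -0.0333] [ 0.5357 -0.0298] (91.9, 32.0) -48.1
tin [316. 223.] [0.4641 0.0645] [0.4641 0.0644] (38.9, 37.3) -0.1
tin [507. 222.] [0.4691 0.19  ] [0.4686 0.1905] (74.7, 63.1) 56.5
tin [554.  87.] [0.3762 0.211 ] [0.3941 0.2022] (156.9, 125.1) 11.0
tin [89. 54.] [ 0.3592 -0.0788] [ 0.365  -0.0629] (138.3, 45.8) -68.0
yellow [481. 212.] [0.4564 0.1801] [0.4627 0.1849] (67.9, 41.3) -38.2
amber [145. 242.] [ 0.478  -0.0531] [ 0.478  -0.0531] (53.1, 34.1) -84.3
amber [320. 223.] [0.4613 0.069 ] [0.462  0.0696] (39.2, 26.7) 37.6
```

View pics/w3.png

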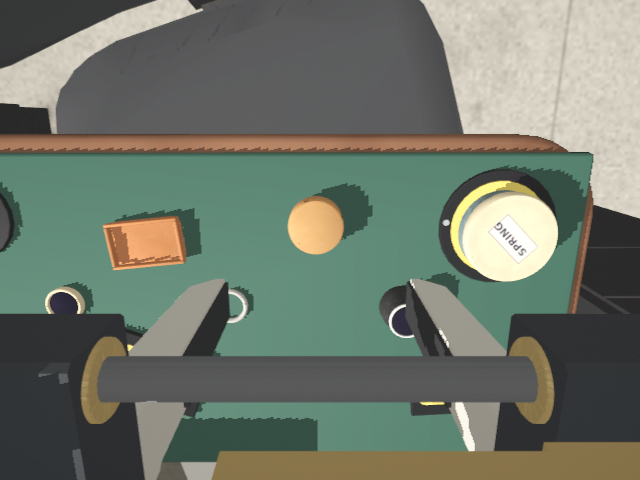

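The tin now sits on its pad at about (509,236). The amber box is at (316,223) and the tray at (145,242). Next is the amber box.

Emit:
{"op": "carry_out", "data": {
  "targets": [
    {"hand": 75, "x": 0.005, "y": 0, "z": 0.05, "ax": 0, "ay": 0, "az": 0},
    {"hand": 75, "x": 0.005, "y": 0, "z": 0.1, "ax": 0, "ay": 0, "az": 0},
    {"hand": 75, "x": 0.005, "y": 0, "z": 0.125, "ax": 0, "ay": 0, "az": 0},
    {"hand": 75, "x": 0.005, "y": 0, "z": 0.133, "ax": 0, "ay": 0, "az": 0},
    {"hand": 60, "x": 0.005, "y": 0, "z": 0.133, "ax": 0, "ay": 0, "az": 0},
    {"hand": 35, "x": 0.005, "y": 0, "z": 0.133, "ax": 0, "ay": 0, "az": 0},
    {"hand": 35, "x": 0.005, "y": 0, "z": 0.133, "ax": 0, "ay": 0, "az": 0},
    {"hand": 35, "x": 0.005, "y": 0, "z": 0.133, "ax": 0, "ay": 0, "az": 0}
  ],
  "newtons": 10
}}

```text
t: 7.25
tool_pos: [0.4669, 0.0648, 0.1966]
orientation: [-0.0, 3.14, 0.0]
force: [-0.8, 0.0, 4.3]
opening: 0.0387
gripper_force: 10.0
```

Emit:
{"op": "carry_out", "data": {
  "targets": [
    {"hand": 35, "x": 0, "y": 0, "z": 0, "ax": 0, "ay": 0, "az": 0},
    {"hand": 35, "x": 0, "y": 0, "z": 0, "ax": 0, "ay": 0, "az": 0},
    {"hand": 35, "x": 0, "y": 0, "z": -0.04, "ax": 0, "ay": 0, "az": 0},
    {"hand": 35, "x": 0, "y": 0, "z": -0.09, "ax": 0, "ay": 0, "az": 0},
    {"hand": 35, "x": 0, "y": -0.05, "z": -0.1, "ax": 0, "ay": 0, "az": 0},
    {"hand": 35, "x": 0, "y": -0.1, "z": -0.1, "ax": 0, "ay": 0, "az": 0},
    {"hand": 35, "x": 0, "y": -0.15, "z": -0.1, "ax": 0, "ay": 0, "az": 0},
    {"hand": 35, "x": 0, "y": -0.2, "z": -0.1, "ax": 0, "ay": 0, "az": 0}
  ]
}}

```text
t: 8.25
tool_pos: [0.4661, -0.1368, 0.2958]
orientation: [-0.0, 3.141, -0.0]
force: [0.7, 0.7, -0.1]
opening: 0.0389
gripper_force: 10.0
```

Emit:
{"op": "carry_out", "data": {
  "targets": [
    {"hand": 35, "x": 0.003, "y": -0.05, "z": 0, "ax": 0, "ay": 0, "az": 0},
    {"hand": 35, "x": 0.003, "y": -0.05, "z": 0, "ax": 0, "ay": 0, "az": 0},
    {"hand": 35, "x": 0.003, "y": -0.05, "z": 0, "ax": 0, "ay": 0, "az": 0}
  ]
}}

```text
t: 8.62
tool_pos: [0.4632, -0.185, 0.2954]
orientation: [-0.001, -3.141, -0.001]
force: [0.2, 0.5, 0.4]
opening: 0.0389
gripper_force: 10.0
```

```bash
python3 - <<'E'
from h import *
P,p,d=look((('yellow',.012),('tray',.017)),'w4')
for c in blobs(p,'yellow',300):
    w=world(P,c[:,0],.012)[:,:2]
    if abs(w-np.r_[.464,-.186]).max()<.04:
        for k in (.0,.005,.01): m=w[:,0]<w[:,0].min()+.02+k; print(m.sum(),circ(w[m],.0225))
E
```

```text
tcp [ 0.4632 -0.185   0.2954] psi 89.96
yellow [316. 239.] [ 0.4607 -0.1849] [ 0.4603 -0.185 ] (45.1, 37.8) 89.9
91 (array([ 0.464 , -0.1848]), np.float64(0.00015))
107 (array([ 0.464 , -0.1849]), np.float64(0.00016))
121 (array([ 0.464 , -0.1849]), np.float64(0.00016))
```

View pics/w4.png

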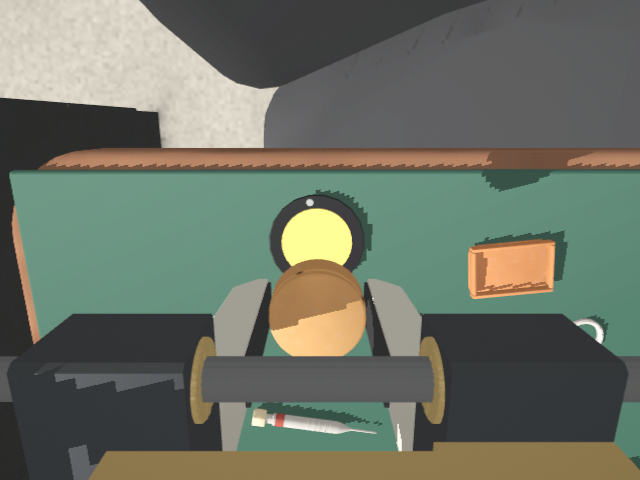

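The small round marking shows at (316,240) behind the held box at (318,312), and the fit gives a centre of (0.464, -0.185). Now I lower and release.

Emit:
{"op": "carry_out", "data": {
  "targets": [
    {"hand": 35, "x": -0.0015, "y": 0, "z": 0.05, "ax": 0, "ay": 0, "az": 0},
    {"hand": 35, "x": -0.0015, "y": 0, "z": 0.08, "ax": 0, "ay": 0, "az": 0},
    {"hand": 35, "x": -0.0015, "y": 0, "z": 0.09, "ax": 0, "ay": 0, "az": 0},
    {"hand": 35, "x": -0.0015, "y": 0, "z": 0.0935, "ax": 0, "ay": 0, "az": 0},
    {"hand": 35, "x": -0.0015, "y": 0, "z": 0.0935, "ax": 0, "ay": 0, "az": 0},
    {"hand": 60, "x": -0.0015, "y": 0, "z": 0.0935, "ax": 0, "ay": 0, "az": 0},
    {"hand": 60, "x": -0.0015, "y": 0, "z": 0.0935, "ax": 0, "ay": 0, "az": 0},
    {"hand": 60, "x": -0.0015, "y": 0, "z": 0.0935, "ax": 0, "ay": 0, "az": 0}
  ]
}}

```text
t: 9.68
tool_pos: [0.4651, -0.1854, 0.2026]
orientation: [-0.0, 3.141, -0.001]
force: [0.2, -0.3, 0.4]
opening: 0.0556
gripper_force: 0.0
```

Emit:
{"op": "carry_out", "data": {
  "targets": [
    {"hand": 60, "x": 0, "y": 0, "z": -0.03, "ax": 0, "ay": 0, "az": 0},
    {"hand": 60, "x": 0, "y": 0, "z": -0.08, "ax": 0, "ay": 0, "az": 0},
    {"hand": 60, "x": 0, "y": 0, "z": -0.125, "ax": 0, "ay": 0, "az": 0},
    {"hand": 60, "x": 0, "y": 0, "z": -0.125, "ax": 0, "ay": 0, "az": 0}
  ]
}}

```text
t: 10.18
tool_pos: [0.4663, -0.186, 0.332]
orientation: [-0.0, 3.134, -0.006]
force: [-0.0, -1.0, -0.8]
opening: 0.0558
gripper_force: 0.0
```

```bash
python3 - <<'E'
from h import *
P,p,d=look((('tray',.017),('yellow',.012)),'w5')
plan(.481,-.0545,.33,5.7)
# the round things on their pads: known-radius circle fits, top camera
P,p,d=look((),'t5','top')
E
```

```text
tcp [ 0.4663 -0.186   0.332 ] psi 90.01
t 10.22 shift [-0.0154  0.1311 -0.0009] turn [1.2000e-03 4.7000e-03 1.4714e+00] rows>= 7.9
tcp [ 0.4656 -0.1856  0.3293] psi 90.01
```

View pics/w5.png

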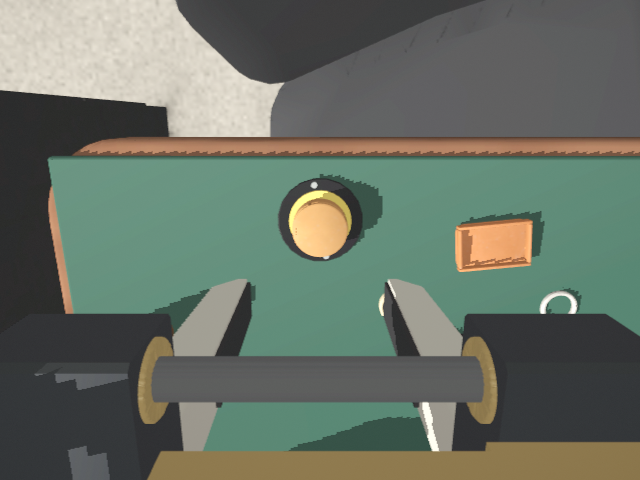

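The amber box is at (320,228) on its pad with a yellow crescent above it, and the tray is at (494,245). I'll measure the centring by arc fits and plan the tray grasp.

```bash
python3 - <<'E'
from h import *
P,p,d=look(())
h=cv2.cvtColor(p,cv2.COLOR_BGR2HSV)
def fit(lo,hi,z,r,c0,f,t):
    m=cv2.inRange(h,lo,hi); cs,_=cv2.findContours(m,cv2.RETR_EXTERNAL,cv2.CHAIN_APPROX_NONE)
    for c in cs:
        if len(c)<40: continue
        w=world(P,c[:,0],z)[:,:2]
        if np.hypot(*(w.mean(0)-c0))<.02: k=f(w); print(t,len(c),k.sum(),circ(w[k],r))
c=np.r_[.464,-.185]
fit((8,90,120),(21,255,255),.030,.0195,c,lambda w:w[:,0]>.4645,'box wrist')
fit((22,90,120),(36,255,255),.012,.0225,c,lambda w:w[:,0]<.455,'pad wrist')
P=camera_params('top'); p=cv2.imread('pics/t5.png'); h=cv2.cvtColor(p,cv2.COLOR_BGR2HSV)
c=np.r_[.4659,-.1859]
fit((8,120,90),(20,255,255),.030,.0195,c,lambda w:w[:,0]>-1,'box top')
c=np.r_[.4731,.1947]
fit((14,20,110),(34,140,255),.034,.031,c,lambda w:w[:,0]>-1,'tin top')
for n,c in(('box',(.4659,-.1859,.012)),('tin',(.4731,.1947,.012))): print(n,proj(P,[c]))
cv2.imwrite('pics/t5c.png',np.hstack([cv2.resize(p[y-25:y+25,x-25:x+25],(390,390),interpolation=cv2.INTER_NEAREST) for x,y in((180,274),(389,284))]))
E
```

```text
tcp [ 0.4649 -0.1853  0.3273] psi 90.0
box wrist 165 82 (array([ 0.4653, -0.1851]), np.float64(0.00028))
pad wrist 208 112 (array([ 0.465 , -0.1851]), np.float64(0.0022))
tin top 101 101 (array([0.4759, 0.1944]), np.float64(0.00127))
box [[387.84403225 283.5708091 ]]
tin [[179.90374351 274.10128741]]
```

View pics/t5c.png

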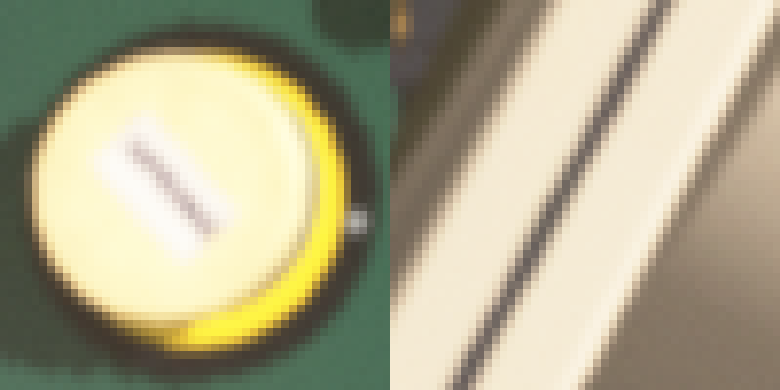

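The crop shows the tin's lid on the disc, with a yellow crescent to the lower right. Its right half only shows the arm over the box. I'll recheck the tin from the earlier wrist picture.

```bash
python3 - <<'E'
from h import *
s=read_state(); P=camera_params('wrist'); P['position']=P['position']+np.r_[.4714,.0651,.3287]-s['tool_pos']
p=cv2.imread('pics/w3.png'); h=cv2.cvtColor(p,cv2.COLOR_BGR2HSV)
m=cv2.inRange(h,(14,15,150),(34,104,255)); m[:,:430]=0; m[:160]=0; m[300:]=0
cs,_=cv2.findContours(m,cv2.RETR_EXTERNAL,cv2.CHAIN_APPROX_NONE); c=max(cs,key=cv2.contourArea)
w=world(P,c[:,0],.034)[:,:2]; k=(w[:,1]>.2)|(w[:,0]>.48); print('tin',k.sum(),circ(w[k],.031))
c=max([c for c in blobs(p,'yellow',200) if c[:,0,0].mean()>430],key=cv2.contourArea)
w=world(P,c[:,0],.012)[:,:2]; k=w[:,1]<w[:,1].min()+.012; print('pad',k.sum(),circ(w[k],.034))
plan(.480,-.055,.33,5.7)
E
```

```text
tin 177 (array([0.472 , 0.1949]), np.float64(0.00045))
pad 122 (array([0.4696, 0.1967]), np.float64(0.00202))
t 10.32 shift [-0.0154  0.1301 -0.0038] turn [-4.0000e-04 -1.4000e-03  1.4714e+00] rows>= 7.9
```

Emit:
{"op": "carry_out", "data": {
  "targets": [
    {"hand": 60, "x": 0, "y": 0.01, "z": -0.004, "ax": 0, "ay": 0, "az": 0.18},
    {"hand": 60, "x": 0, "y": 0.03, "z": -0.004, "ax": 0, "ay": 0, "az": 0.36},
    {"hand": 60, "x": -0.005, "y": 0.05, "z": -0.004, "ax": 0, "ay": 0, "az": 0.54},
    {"hand": 60, "x": -0.01, "y": 0.07, "z": -0.004, "ax": 0, "ay": 0, "az": 0.72},
    {"hand": 60, "x": -0.0165, "y": 0.09, "z": -0.004, "ax": 0, "ay": 0, "az": 0.9},
    {"hand": 60, "x": -0.0165, "y": 0.11, "z": -0.004, "ax": 0, "ay": 0, "az": 1.08},
    {"hand": 60, "x": -0.0165, "y": 0.1285, "z": -0.004, "ax": 0, "ay": 0, "az": 1.26},
    {"hand": 60, "x": -0.0165, "y": 0.1285, "z": -0.004, "ax": 0, "ay": 0, "az": 1.44}
  ]
}}

```text
t: 11.32
tool_pos: [0.4807, -0.0554, 0.3288]
orientation: [-2.074, -2.355, 0.003]
force: [-0.3, -0.8, -0.6]
opening: 0.056
gripper_force: 0.0
```

Emit:
{"op": "carry_out", "data": {
  "targets": [
    {"hand": 60, "x": 0, "y": 0, "z": 0, "ax": 0, "ay": 0, "az": 0.031},
    {"hand": 60, "x": 0, "y": 0, "z": 0, "ax": 0, "ay": 0, "az": 0.031},
    {"hand": 60, "x": 0, "y": 0, "z": 0, "ax": 0, "ay": 0, "az": 0.031}
  ]
}}

```text
t: 11.7
tool_pos: [0.4813, -0.0569, 0.3307]
orientation: [-2.105, -2.331, 0.001]
force: [0.1, -0.4, -0.2]
opening: 0.056
gripper_force: 0.0
```

```bash
python3 - <<'E'
from h import *
P,p,d=look((('amber',.017),('tray',.017),('yellow',.012)),'w6')
E
```

```text
tcp [ 0.4813 -0.0569  0.3307] psi 5.84
amber [320. 228.] [ 0.4811 -0.0572] [ 0.4812 -0.0572] (52.2, 33.3) -84.7
```

View pics/w6.png

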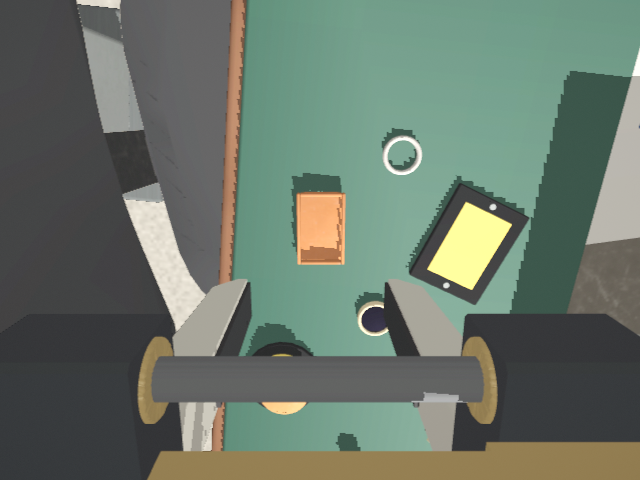

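The tray is at (320,228), aligned with the fingers. The rectangular marking is at (470,246), and the lens at (375,318) is clear of the fingers. Now I grasp the tray.

Emit:
{"op": "carry_out", "data": {
  "targets": [
    {"hand": 60, "x": 0, "y": 0, "z": 0.05, "ax": 0, "ay": 0, "az": 0},
    {"hand": 60, "x": 0, "y": 0, "z": 0.1, "ax": 0, "ay": 0, "az": 0},
    {"hand": 60, "x": 0, "y": 0, "z": 0.128, "ax": 0, "ay": 0, "az": 0},
    {"hand": 60, "x": 0, "y": 0, "z": 0.136, "ax": 0, "ay": 0, "az": 0},
    {"hand": 60, "x": 0, "y": 0, "z": 0.136, "ax": 0, "ay": 0, "az": 0},
    {"hand": 30, "x": 0, "y": 0, "z": 0.136, "ax": 0, "ay": 0, "az": 0},
    {"hand": 30, "x": 0, "y": 0, "z": 0.136, "ax": 0, "ay": 0, "az": 0},
    {"hand": 30, "x": 0, "y": 0, "z": 0.136, "ax": 0, "ay": 0, "az": 0}
  ],
  "newtons": 8
}}

```text
t: 12.75
tool_pos: [0.4818, -0.0568, 0.1959]
orientation: [2.107, 2.329, 0.001]
force: [-0.5, 0.3, 3.1]
opening: 0.034
gripper_force: 8.0
```

Emit:
{"op": "carry_out", "data": {
  "targets": [
    {"hand": 30, "x": 0, "y": 0, "z": 0, "ax": 0, "ay": 0, "az": 0},
    {"hand": 30, "x": 0, "y": 0, "z": 0, "ax": 0, "ay": 0, "az": 0},
    {"hand": 30, "x": 0, "y": 0, "z": -0.04, "ax": 0, "ay": 0, "az": 0},
    {"hand": 30, "x": 0, "y": 0, "z": -0.09, "ax": 0, "ay": 0, "az": 0},
    {"hand": 30, "x": 0, "y": 0, "z": -0.1, "ax": 0, "ay": 0, "az": 0}
  ]
}}

```text
t: 13.38
tool_pos: [0.4827, -0.057, 0.2989]
orientation: [2.104, 2.326, 0.005]
force: [0.9, 0.2, -0.7]
opening: 0.0338
gripper_force: 8.0
```

```bash
sed -i "s/((23,105,150)/((23,70,150)/" h.py; python3 - <<'E'
from h import *
s=read_state(); print(s['opening'],s['gripper_force'])
P,p,d=look((('yellow',.012),))
plan(.5895,-.0635,.295,-19.5)
E
```

```text
0.033829533155629234 7.999962419271469
tcp [ 0.4827 -0.057   0.2989] psi 5.73
yellow [480. 257.] [ 0.5906 -0.0613] [ 0.5906 -0.0613] (56.6, 38.9) 70.2
t 13.43 shift [-0.0172  0.1059  0.0039] turn [0.005  0.0006 0.4404] rows>= 2.4
```

Emit:
{"op": "carry_out", "data": {
  "targets": [
    {"hand": 30, "x": 0, "y": 0.03, "z": 0, "ax": 0, "ay": 0, "az": 0.15},
    {"hand": 30, "x": -0.008, "y": 0.07, "z": 0, "ax": 0, "ay": 0, "az": 0.3},
    {"hand": 30, "x": -0.015, "y": 0.107, "z": 0, "ax": 0, "ay": 0, "az": 0.4455},
    {"hand": 30, "x": -0.015, "y": 0.107, "z": 0, "ax": 0, "ay": 0, "az": 0.4455},
    {"hand": 30, "x": -0.015, "y": 0.107, "z": 0, "ax": 0, "ay": 0, "az": 0.4455},
    {"hand": 30, "x": -0.015, "y": 0.107, "z": 0, "ax": 0, "ay": 0, "az": 0.4455}
  ]
}}

```text
t: 14.18
tool_pos: [0.5884, -0.0608, 0.2945]
orientation: [-2.569, -1.807, 0.002]
force: [0.5, -0.5, -0.0]
opening: 0.0339
gripper_force: 8.0
```

```bash
python3 - <<'E'
from h import *
P,p,d=look((('yellow',.012),('amber',.115)),'w7')
E
```

```text
tcp [ 0.5884 -0.0608  0.2945] psi -19.74
yellow [325. 218.] [ 0.5948 -0.0495] [ 0.5945 -0.0504] (38.8, 33.7) -20.6
amber [305. 301.] [ 0.5872 -0.0584] [ 0.5868 -0.0584] (48.9, 34.1) 70.1
```

View pics/w7.png

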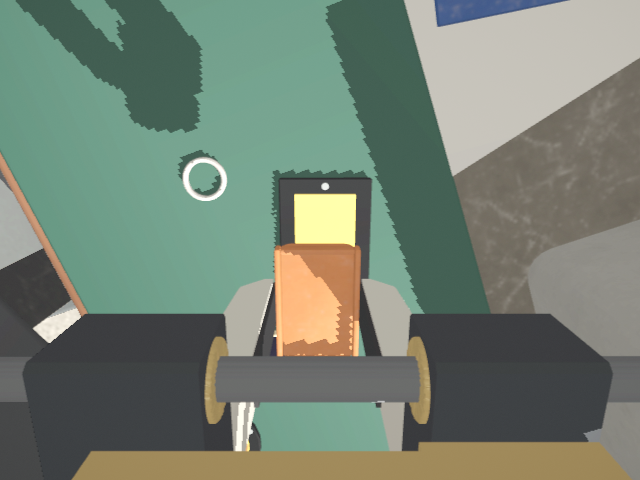

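The marking's upper part shows at rows 194–246 and columns 295–355, with the held tray at columns 277–359. I'll work out the marking's centre and the tray's offset from the far edges.

```bash
cat >> h.py <<'E'
def edge(P,c,z,a,L):
    "centre from the edge farthest along azimuth a (deg), length L, and mid of the sides"
    a=np.radians(a); e=np.r_[np.cos(a),np.sin(a)]; n=np.r_[-e[1],e[0]]; w=world(P,c[:,0],z)[:,:2]
    s=w@e; k=w@n; t=s.max(); q=(s<t-.004)&(s>t-.024); k=k[q]
    top=np.median(s[(s>t-.002)&(abs(w@n-np.median(k))<.015)]); hi=np.median(k[k>k.mean()]); lo=np.median(k[k<k.mean()])
    print('centre',(e*(top-L/2)+n*(hi+lo)/2).round(4),'width',round(hi-lo,4)); return e*(top-L/2)+n*(hi+lo)/2
E
python3 - <<'E'
from h import *
P,p,d=look(())
y=max(blobs(p,'yellow',300),key=cv2.contourArea); m=edge(P,y,.012,70.2,.056)
t=max([c for c in blobs(p,'amber',300) if c[:,0,1].mean()>250],key=cv2.contourArea)
z=read_state()['tool_pos'][2]-.1959+.017; tr=edge(P,t,z,70.2,.052)
g=m-tr; R=Ro.from_rotvec(read_state()['orientation']); print('go (tool)',R.inv().apply(np.r_[g,0]).round(4))
E
```

```text
tcp [ 0.5886 -0.0609  0.2949] psi -19.76
centre [ 0.5905 -0.0612] width 0.038
centre [ 0.5869 -0.0602] width 0.0327
go (tool) [ 0.0003  0.0038 -0.    ]
```

```bash
python3 - <<'E'
from h import *
s=read_state(); P=camera_params('wrist'); R=Ro.from_rotvec(s['orientation'])
print('tcp',s['tool_pos'].round(4),'tool z',R.as_matrix()[:,2].round(4),'grasp pt',(s['tool_pos']+R.apply([0,0,.167])).round(4))
print('cam in tool',R.inv().apply(P['position']-s['tool_pos']).round(4),(R.inv()*Ro.from_rotvec(P['rotation'])).as_matrix().round(4))
p=cv2.imread('pics/w7.png'); print([p[290,u].tolist() for u in range(270,282,1)]); print([p[290,u].tolist() for u in range(352,366,1)])
z=s['tool_pos'][2]-.1959+.017
print(R.inv().apply(world(P,[(277,290),(359.5,290)],z)-s['tool_pos']).round(4),R.inv().apply(world(P,[(295,215),(355,215)],.012)-s['tool_pos']).round(4))
E
```

```text
tcp [ 0.5887 -0.0609  0.2952] tool z [-1.e-04  0.e+00 -1.e+00] grasp pt [ 0.5887 -0.0609  0.1282]
cam in tool [ 0.0719 -0.0017  0.02  ] [[-1.300e-03  9.655e-01  2.602e-01]
 [ 1.000e+00  8.000e-04  1.800e-03]
 [ 1.600e-03  2.602e-01 -9.655e-01]]
[[213, 225, 230], [144, 154, 157], [54, 54, 55], [56, 55, 56], [62, 68, 78], [96, 136, 198], [122, 179, 251], [130, 190, 255], [138, 200, 255], [142, 205, 255], [131, 195, 255], [117, 178, 250]]
[[80, 123, 184], [74, 115, 175], [78, 117, 176], [88, 126, 186], [90, 129, 189], [86, 127, 189], [84, 126, 188], [73, 107, 163], [56, 63, 75], [54, 54, 55], [54, 54, 56], [83, 87, 90], [137, 145, 149], [165, 176, 179]]
[[ 0.0068 -0.0181  0.1789]
 [ 0.0068  0.0149  0.1789]] [[ 0.015  -0.0162  0.2832]
 [ 0.0149  0.0217  0.2832]]
```

Emit:
{"op": "carry_out", "data": {
  "targets": [
    {"hand": 30, "x": 0, "y": 0.0043, "z": 0.04, "ax": 0, "ay": 0, "az": 0},
    {"hand": 30, "x": 0, "y": 0.0043, "z": 0.075, "ax": 0, "ay": 0, "az": 0},
    {"hand": 30, "x": 0, "y": 0.0043, "z": 0.089, "ax": 0, "ay": 0, "az": 0},
    {"hand": 30, "x": 0, "y": 0.0043, "z": 0.0935, "ax": 0, "ay": 0, "az": 0},
    {"hand": 30, "x": 0, "y": 0.0043, "z": 0.0935, "ax": 0, "ay": 0, "az": 0},
    {"hand": 50, "x": 0, "y": 0.0043, "z": 0.0935, "ax": 0, "ay": 0, "az": 0},
    {"hand": 50, "x": 0, "y": 0.0043, "z": 0.0935, "ax": 0, "ay": 0, "az": 0},
    {"hand": 50, "x": 0, "y": 0.0043, "z": 0.0935, "ax": 0, "ay": 0, "az": 0}
  ]
}}

```text
t: 15.28
tool_pos: [0.5937, -0.0625, 0.2022]
orientation: [2.57, 1.806, 0.001]
force: [0.5, 0.2, 0.8]
opening: 0.0463
gripper_force: 0.0
```

Emit:
{"op": "carry_out", "data": {
  "targets": [
    {"hand": 50, "x": 0, "y": 0, "z": -0.02, "ax": 0, "ay": 0, "az": 0},
    {"hand": 50, "x": 0, "y": 0, "z": -0.07, "ax": 0, "ay": 0, "az": 0},
    {"hand": 50, "x": 0, "y": 0, "z": -0.13, "ax": 0, "ay": 0, "az": 0},
    {"hand": 50, "x": 0, "y": 0, "z": -0.13, "ax": 0, "ay": 0, "az": 0},
    {"hand": 50, "x": 0, "y": 0, "z": -0.13, "ax": 0, "ay": 0, "az": 0}
  ]
}}

```text
t: 15.9
tool_pos: [0.5934, -0.0624, 0.3328]
orientation: [2.569, 1.806, 0.002]
force: [-0.3, 0.2, 0.0]
opening: 0.0468
gripper_force: 0.0
```

```bash
python3 - <<'E'
from h import *
P,p,d=look((('yellow',.012),('amber',.022)),'w8')
# black pad outline
g=cv2.inRange(cv2.cvtColor(p,cv2.COLOR_BGR2GRAY),0,52)
plan(.640,-.19,.35,82)
E
```

```text
tcp [ 0.5934 -0.0624  0.3328] psi -19.8
yellow [302. 210.] [ 0.5868 -0.047 ] [ 0.5904 -0.061 ] (57.3, 37.7) 69.1
amber [315. 235.] [ 0.5924 -0.0623] [ 0.5919 -0.0632] (53.0, 34.4) 70.1
t 15.95 shift [-0.1042  0.0874 -0.0188] turn [-8.0000e-04 -7.0000e-04 -1.7766e+00] rows>= 9.5
```

View pics/w8.png

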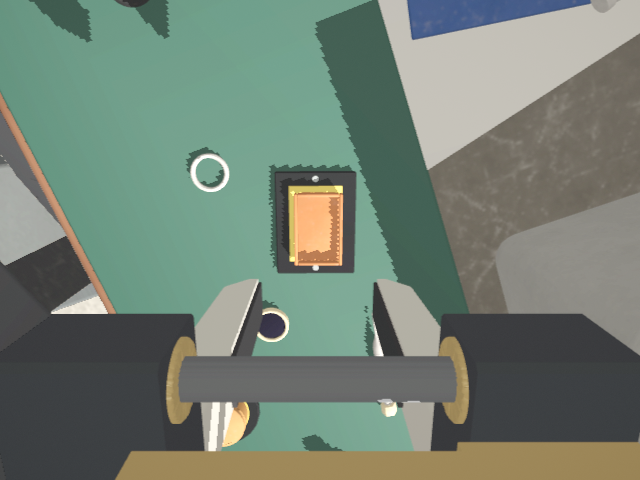

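The pad spans columns 275–356 and the tray 294–343, so the tray is about 2 mm too far along tool +y and about 1 mm back in x. I'll mend it with a regrasp and small shift.

Emit:
{"op": "carry_out", "data": {
  "targets": [
    {"hand": 50, "x": 0, "y": 0, "z": 0.06, "ax": 0, "ay": 0, "az": 0},
    {"hand": 50, "x": 0, "y": 0, "z": 0.115, "ax": 0, "ay": 0, "az": 0},
    {"hand": 50, "x": 0, "y": 0, "z": 0.13, "ax": 0, "ay": 0, "az": 0},
    {"hand": 50, "x": 0, "y": 0, "z": 0.13, "ax": 0, "ay": 0, "az": 0},
    {"hand": 30, "x": 0, "y": 0, "z": 0.13, "ax": 0, "ay": 0, "az": 0},
    {"hand": 30, "x": 0, "y": 0, "z": 0.13, "ax": 0, "ay": 0, "az": 0},
    {"hand": 30, "x": 0, "y": 0, "z": 0.13, "ax": 0, "ay": 0, "az": 0},
    {"hand": 30, "x": 0, "y": 0, "z": 0.127, "ax": 0, "ay": 0, "az": 0}
  ]
}}

```text
t: 16.95
tool_pos: [0.5933, -0.0624, 0.2046]
orientation: [-2.57, -1.806, 0.0]
force: [0.6, 0.6, -0.3]
opening: 0.0338
gripper_force: 8.0
```

Emit:
{"op": "carry_out", "data": {
  "targets": [
    {"hand": 30, "x": 0.001, "y": -0.0021, "z": 0, "ax": 0, "ay": 0, "az": 0},
    {"hand": 30, "x": 0.001, "y": -0.0021, "z": 0, "ax": 0, "ay": 0, "az": 0},
    {"hand": 30, "x": 0.001, "y": -0.0021, "z": 0.003, "ax": 0, "ay": 0, "az": 0},
    {"hand": 30, "x": 0.001, "y": -0.0021, "z": 0.003, "ax": 0, "ay": 0, "az": 0},
    {"hand": 50, "x": 0.001, "y": -0.0021, "z": 0.003, "ax": 0, "ay": 0, "az": 0},
    {"hand": 50, "x": 0.001, "y": -0.0021, "z": 0.003, "ax": 0, "ay": 0, "az": 0},
    {"hand": 50, "x": 0.001, "y": -0.0021, "z": -0.03, "ax": 0, "ay": 0, "az": 0},
    {"hand": 50, "x": 0.001, "y": -0.0021, "z": -0.09, "ax": 0, "ay": 0, "az": 0}
  ]
}}

```text
t: 17.95
tool_pos: [0.5903, -0.0606, 0.2923]
orientation: [-2.566, -1.804, 0.007]
force: [1.3, -0.7, 0.1]
opening: 0.0463
gripper_force: 0.0
```

Emit:
{"op": "carry_out", "data": {
  "targets": [
    {"hand": 50, "x": 0, "y": 0, "z": -0.04, "ax": 0, "ay": 0, "az": 0},
    {"hand": 50, "x": 0, "y": 0, "z": -0.04, "ax": 0, "ay": 0, "az": 0},
    {"hand": 50, "x": 0, "y": 0, "z": -0.04, "ax": 0, "ay": 0, "az": 0}
  ]
}}

```text
t: 18.32
tool_pos: [0.5915, -0.0607, 0.3339]
orientation: [-2.57, -1.806, 0.001]
force: [-0.6, 0.1, -0.2]
opening: 0.0462
gripper_force: 0.0
```

```bash
python3 - <<'E'
from h import *
P,p,d=look((('yellow',.012),('amber',.022)),'w9')
plan(.635,-.19,.35,82)
E
```

```text
tcp [ 0.5915 -0.0607  0.3339] psi -19.8
yellow [333. 210.] [ 0.604  -0.0551] [ 0.5908 -0.0613] (56.2, 37.9) 71.1
amber [310. 230.] [ 0.5893 -0.0605] [ 0.5886 -0.0611] (52.9, 33.9) 69.3
t 18.38 shift [-0.1068  0.0849 -0.0172] turn [-0.0022 -0.0019 -1.7767] rows>= 9.5
```

```bash
python3 - <<'E'
from h import *
for n in('w8','w9'):
    p=cv2.imread(f'pics/{n}.png').astype(int)
    r=p[205:255:6].astype(int); 
    for v in (210,225,240):
        o=''
        for u in range(268,364):
            b,g,R=p[v,u]; o+='k' if max(b,g,R)<70 else 'Y' if abs(g-R)<50 and g>140 and b<180 and b<g-40 else 'T' if R>g+35 else '.'
        print(n,v,o)
    for u in (300,318,335):
        print(n,u,''.join('k' if max(p[v,u])<70 else 'Y' if abs(p[v,u,1]-p[v,u,2])<50 and p[v,u,1]>140 and p[v,u,0]<p[v,u,1]-40 else 'T' if p[v,u,2]>p[v,u,1]+35 else '.' for v in range(165,280)))
E
```

```text
w8 210 ........k......kkkkk.YYYYYTTTTTTTTTTTTTTTTTTTTTTTTTTTTTTTTTTTTTTTTTTTTTTTTT.....................
w8 225 ........k.....kkkkkk.YYYYYTTTTTTTTTTTTTTTTTTTTTTTTTTTTTTTTTTTTTTTTTTTTTTTTT.....................
w8 240 .........k...kkkkkkkk.YYYYYTYTTTTTTTTTTTTTTTTTTTTTTTTTTTTTTTTTTTTTTTTTTTTTT.....................
w8 300 ......kk.....kkkkkkk.YYYYYYYTTTTTTTTTTTTTTTTTTTTTTTTTTTTTTTTTTTTTTTTTTTTTTTTTTTTTTTTTTTTTTTTTTTTTTTTT..............
w8 318 ......kk........kkkk.YYYYYYTTTTYTTTTTTTTTTTTTTTTTTTTTTTTTTTTTTTTTTTTTTTTTTTTTTTTTTTTTTTTTTTTTTTTTTTTT..............
w8 335 ......kk............YYYYYYYYTTTYTTTTTTTTTTTTTTTTTTTTTTTTTTTTTTTTTTTTTTTTTTTTTTTTTTTTTTTTTTTTTTTTTTTTT..............
w9 210 ............kkkkkkkkkkkkk.YTTTTTTTTTTTTTTTTTTTTTTTTTTTTTTTTTTTTTTTTTTTTTTTYYYYY.................
w9 225 .............kkkkkkkkkkkk.TTTTTTTTTTTTTTTTTTTTTTTTTTTTTTTTTTTTTTTTTTTTTTTTYYYYY.................
w9 240 .............k.kkkkkkkkkk.YTTTTTTTTTTTTTTTTTTTTTTTTTTTTTTTTTTTTTTTTTTTTTTYYYYY..................
w9 300 .......kk......kkkkkk.YYYYYTTTTTTTTTTTTTTTTTTTTTTTTTTTTTTTTTTTTTTTTTTTTTTTTTTTTTTTTTTTTTTTTTTTTTTTTY...............
w9 318 .......kk.........kkk.YYYYYTTTTTTTTTTTTTTTTTTTTTTTTTTTTTTTTTTTTTTTTTTTTTTTTTTTTTTTTTTTTTTTTTTTTTTTTY...............
w9 335 .......kk.............YYYYYTTTYYTTTTTTTTTTTTTTTTTTTTTTTTTTTTTTTTTTTTTTTTTTTTTTTTTTTTTTTTTTTTTTTTTTTY...............
```

Emit:
{"op": "carry_out", "data": {
  "targets": [
    {"hand": 50, "x": 0, "y": 0, "z": 0.06, "ax": 0, "ay": 0, "az": 0},
    {"hand": 50, "x": 0, "y": 0, "z": 0.115, "ax": 0, "ay": 0, "az": 0},
    {"hand": 50, "x": 0, "y": 0, "z": 0.13, "ax": 0, "ay": 0, "az": 0},
    {"hand": 50, "x": 0, "y": 0, "z": 0.13, "ax": 0, "ay": 0, "az": 0},
    {"hand": 50, "x": 0, "y": 0, "z": 0.13, "ax": 0, "ay": 0, "az": 0},
    {"hand": 30, "x": 0, "y": 0, "z": 0.13, "ax": 0, "ay": 0, "az": 0},
    {"hand": 30, "x": 0, "y": 0, "z": 0.13, "ax": 0, "ay": 0, "az": 0},
    {"hand": 30, "x": 0, "y": 0, "z": 0.13, "ax": 0, "ay": 0, "az": 0}
  ]
}}

```text
t: 19.38
tool_pos: [0.5923, -0.0608, 0.2058]
orientation: [2.569, 1.806, 0.002]
force: [-0.1, 0.4, 5.3]
opening: 0.0336
gripper_force: 8.0
```

Emit:
{"op": "carry_out", "data": {
  "targets": [
    {"hand": 30, "x": 0, "y": 0, "z": -0.002, "ax": 0, "ay": 0, "az": 0},
    {"hand": 30, "x": 0, "y": 0.0018, "z": -0.002, "ax": 0, "ay": 0, "az": 0},
    {"hand": 30, "x": 0, "y": 0.0018, "z": -0.002, "ax": 0, "ay": 0, "az": 0},
    {"hand": 30, "x": 0, "y": 0.0018, "z": 0.001, "ax": 0, "ay": 0, "az": 0},
    {"hand": 30, "x": 0, "y": 0.0018, "z": 0.001, "ax": 0, "ay": 0, "az": 0},
    {"hand": 50, "x": 0, "y": 0.0018, "z": 0.001, "ax": 0, "ay": 0, "az": 0},
    {"hand": 50, "x": 0, "y": 0.0018, "z": 0.001, "ax": 0, "ay": 0, "az": 0},
    {"hand": 50, "x": 0, "y": 0.0018, "z": 0.001, "ax": 0, "ay": 0, "az": 0}
  ]
}}

```text
t: 20.38
tool_pos: [0.5934, -0.0613, 0.2034]
orientation: [-2.57, -1.806, 0.0]
force: [0.6, 0.5, 0.1]
opening: 0.0463
gripper_force: 0.0
```

Emit:
{"op": "carry_out", "data": {
  "targets": [
    {"hand": 50, "x": 0, "y": 0, "z": -0.03, "ax": 0, "ay": 0, "az": 0},
    {"hand": 50, "x": 0, "y": 0, "z": -0.08, "ax": 0, "ay": 0, "az": 0},
    {"hand": 50, "x": 0, "y": 0, "z": -0.13, "ax": 0, "ay": 0, "az": 0},
    {"hand": 50, "x": 0, "y": 0, "z": -0.13, "ax": 0, "ay": 0, "az": 0},
    {"hand": 50, "x": 0, "y": 0, "z": -0.13, "ax": 0, "ay": 0, "az": 0}
  ]
}}

```text
t: 21.0
tool_pos: [0.5933, -0.0614, 0.3332]
orientation: [-2.57, -1.806, 0.0]
force: [0.0, -0.2, -0.0]
opening: 0.0468
gripper_force: 0.0
```

```bash
python3 - <<'E'
from h import *
P,p,d=look((('yellow',.012),('amber',.022)),'w10')
p=p.astype(int)
k=lambda b,g,R:'k' if max(b,g,R)<70 else 'Y' if abs(g-R)<50 and g>140 and b<g-40 else 'T' if R>g+35 else '.'
for v in (210,225,240): print(v,''.join(k(*p[v,u]) for u in range(268,364)))
for u in (305,318,335): print(u,''.join(k(*p[v,u]) for v in range(165,280)))
plan(.635,-.19,.35,82)
E
```

```text
tcp [ 0.5933 -0.0614  0.3332] psi -19.8
yellow [317. 216.] [ 0.5929 -0.0499] [ 0.5905 -0.0614] (56.1, 38.6) 70.2
amber [318. 233.] [ 0.5904 -0.0614] [ 0.5908 -0.062 ] (53.1, 33.9) 70.2
210 .........k..kkkkkkkkkk.YYYTTTTTTTTTTTTTTTTTTTTTTTTTTTTTTTTTTTTTTTTTTTTTTTYYY....................
225 ..........k..kkkkkkkkk.YYYTTTTTTTTTTTTTTTTTTTTTTTTTTTTTTTTTTTTTTTTTTTTTTTYYY....................
240 ..........k...kkkkkkkk.YYYTTTTTTTTTTTTTTTTTTTTTTTTTTTTTTTTTTTTTTTTTTTTTTTYYY....................
305 .......kk....kkkkkkkk.YYYYYYTTTTTTTTTTTTTTTTTTTTTTTTTTTTTTTTTTTTTTTTTTTTTTTTTTTTTTTTTTTTTTTTTTTTTTTTT..............
318 .......kk..........kk.YYYYYYTTTTTTTTTTTTTTTTTTTTTTTTTTTTTTTTTTTTTTTTTTTTTTTTTTTTTTTTTTTTTTTTTTTTTTTTT..............
335 ........k.............YYYYYYTTTYTTTTTTTTTTTTTTTTTTTTTTTTTTTTTTTTTTTTTTTTTTTTTTTTTTTTTTTTTTTTTTTTTTTTT..............
t 21.05 shift [-0.1069  0.0831 -0.0181] turn [-2.0000e-03 -1.7000e-03 -1.7767e+00] rows>= 9.5
```

Emit:
{"op": "carry_out", "data": {
  "targets": [
    {"hand": 50, "x": 0, "y": 0, "z": -0.018, "ax": 0, "ay": 0, "az": -0.18},
    {"hand": 50, "x": -0.02, "y": 0.01, "z": -0.018, "ax": 0, "ay": 0, "az": -0.36},
    {"hand": 50, "x": -0.04, "y": 0.02, "z": -0.018, "ax": 0, "ay": 0, "az": -0.54},
    {"hand": 50, "x": -0.055, "y": 0.03, "z": -0.018, "ax": 0, "ay": 0, "az": -0.72},
    {"hand": 50, "x": -0.07, "y": 0.04, "z": -0.018, "ax": 0, "ay": 0, "az": -0.9},
    {"hand": 50, "x": -0.085, "y": 0.05, "z": -0.018, "ax": 0, "ay": 0, "az": -1.08},
    {"hand": 50, "x": -0.1, "y": 0.06, "z": -0.018, "ax": 0, "ay": 0, "az": -1.26},
    {"hand": 50, "x": -0.1085, "y": 0.072, "z": -0.018, "ax": 0, "ay": 0, "az": -1.44}
  ]
}}

```text
t: 22.05
tool_pos: [0.6239, -0.1885, 0.3488]
orientation: [-0.732, -3.051, -0.001]
force: [0.6, 0.9, -0.6]
opening: 0.0465
gripper_force: 0.0
```

Emit:
{"op": "carry_out", "data": {
  "targets": [
    {"hand": 50, "x": 0, "y": 0, "z": 0, "ax": 0, "ay": 0, "az": -0.18},
    {"hand": 50, "x": 0, "y": 0, "z": 0, "ax": 0, "ay": 0, "az": -0.347},
    {"hand": 50, "x": 0, "y": 0, "z": 0, "ax": 0, "ay": 0, "az": -0.347},
    {"hand": 50, "x": 0, "y": 0, "z": 0, "ax": 0, "ay": 0, "az": -0.347}
  ]
}}

```text
t: 22.55
tool_pos: [0.6242, -0.1877, 0.3503]
orientation: [-0.209, -3.133, -0.001]
force: [-0.6, -0.5, 0.2]
opening: 0.0464
gripper_force: 0.0
```

```bash
python3 - <<'E'
from h import *
P,p,d=look((),'w11')
print(proj(P,[[.6,-.188,.0125]]))
E
```

```text
tcp [ 0.6242 -0.1877  0.3503] psi 82.38
[[311.83938284 191.90879718]]
```

View pics/w11.png

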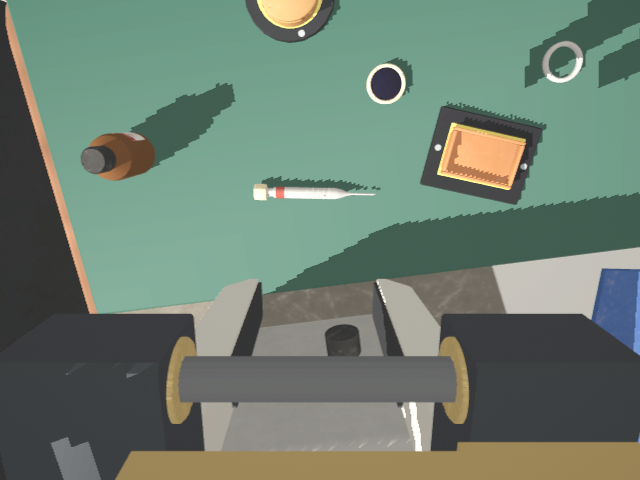

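The screwdriver lies level in the image at (315,193), with its head at (255–267,191) and its tip at (376,194). The handle covers columns 267–345 and a cleaner knob shows near (343,340). I narrow the fingers, set them down behind the driver and draw it toward the robot, clear of the cleaner.

Emit:
{"op": "carry_out", "data": {
  "targets": [
    {"hand": 20, "x": 0, "y": -0.004, "z": 0.05, "ax": 0, "ay": 0, "az": 0},
    {"hand": 20, "x": 0, "y": -0.004, "z": 0.1, "ax": 0, "ay": 0, "az": 0},
    {"hand": 20, "x": 0, "y": -0.004, "z": 0.14, "ax": 0, "ay": 0, "az": 0},
    {"hand": 20, "x": 0, "y": -0.004, "z": 0.155, "ax": 0, "ay": 0, "az": 0},
    {"hand": 20, "x": 0, "y": -0.004, "z": 0.155, "ax": 0, "ay": 0, "az": 0}
  ]
}}

```text
t: 23.22
tool_pos: [0.624, -0.1918, 0.1966]
orientation: [-0.205, -3.134, -0.0]
force: [-0.7, -0.4, 1.0]
opening: 0.019
gripper_force: 0.0
```

Emit:
{"op": "carry_out", "data": {
  "targets": [
    {"hand": 20, "x": 0.006, "y": 0, "z": 0, "ax": 0, "ay": 0, "az": 0},
    {"hand": 20, "x": 0.012, "y": 0, "z": 0, "ax": 0, "ay": 0, "az": 0},
    {"hand": 20, "x": 0.018, "y": 0, "z": 0, "ax": 0, "ay": 0, "az": 0},
    {"hand": 20, "x": 0.024, "y": 0, "z": 0, "ax": 0, "ay": 0, "az": 0},
    {"hand": 20, "x": 0.03, "y": 0, "z": 0, "ax": 0, "ay": 0, "az": 0},
    {"hand": 20, "x": 0.035, "y": 0, "z": 0, "ax": 0, "ay": 0, "az": 0},
    {"hand": 20, "x": 0.04, "y": 0, "z": 0, "ax": 0, "ay": 0, "az": 0},
    {"hand": 20, "x": 0.04, "y": 0, "z": 0, "ax": 0, "ay": 0, "az": 0}
  ]
}}

```text
t: 24.22
tool_pos: [0.5839, -0.1866, 0.1966]
orientation: [-0.203, -3.135, -0.0]
force: [0.2, 0.4, 0.2]
opening: 0.0188
gripper_force: 0.0
```

Emit:
{"op": "carry_out", "data": {
  "targets": [
    {"hand": 20, "x": -0.004, "y": 0, "z": 0, "ax": 0, "ay": 0, "az": 0},
    {"hand": 20, "x": -0.004, "y": 0, "z": -0.05, "ax": 0, "ay": 0, "az": 0},
    {"hand": 20, "x": 0, "y": 0, "z": -0.1, "ax": 0, "ay": 0, "az": 0},
    {"hand": 40, "x": 0.01, "y": 0, "z": -0.145, "ax": 0, "ay": 0, "az": 0},
    {"hand": 40, "x": 0.01, "y": 0, "z": -0.145, "ax": 0, "ay": 0, "az": 0},
    {"hand": 40, "x": 0.01, "y": 0, "z": -0.145, "ax": 0, "ay": 0, "az": 0}
  ]
}}

```text
t: 24.98
tool_pos: [0.5745, -0.1853, 0.3411]
orientation: [-0.203, -3.135, -0.0]
force: [0.2, 0.5, -0.6]
opening: 0.0367
gripper_force: 0.0
```

```bash
cat >> h.py <<'E'
def driver(P,p,box,z=.0125):
    "driver on the green mat inside box (u0,v0,u1,v1): ends, middle, azimuth"
    u0,v0,u1,v1=box; h=cv2.cvtColor(p,cv2.COLOR_BGR2HSV)[v0:v1,u0:u1]
    m=((h[...,2]>140)&((h[...,1]<70)|(h[...,0]<35))).astype(np.uint8)
    n,l,st,_=cv2.connectedComponentsWithStats(m,connectivity=8)
    i=1+np.argmax(st[1:,4]); ys,xs=np.nonzero(l==i); w=world(P,np.c_[xs+u0,ys+v0],z)[:,:2]; c=w.mean(0)
    e=np.linalg.svd(w-c,full_matrices=False)[2][0]; e*=np.sign(e[1]); s=(w-c)@e; k=(w-c)@np.r_[-e[1],e[0]]
    print('n',len(w),'mid',(c+e*(s.max()+s.min())/2).round(4),'len',np.ptp(s).round(4),'width',np.ptp(k).round(4),'az',np.degrees(np.arctan2(e[1],e[0])).round(2),'centroid',c.round(4)); return m
E
python3 - <<'E'
from h import *
P,p,d=look((),'w12'); u,v=proj(P,[[.57,-.182,.0125]])[0].astype(int); print(u,v)
driver(P,p,(u-90,v-45,u+90,v+45))
E
```

```text
tcp [ 0.5745 -0.1853  0.3411] psi 82.6
320 218
n 1220 mid [ 0.567  -0.1827] len 0.0934 width 0.0129 az 82.69 centroid [ 0.5659 -0.1916]
```

Emit:
{"op": "carry_out", "data": {
  "targets": [
    {"hand": 40, "x": 0.002, "y": 0.001, "z": 0, "ax": 0, "ay": 0, "az": 0.18},
    {"hand": 40, "x": 0.004, "y": 0.002, "z": 0, "ax": 0, "ay": 0, "az": 0.36},
    {"hand": 40, "x": 0.006, "y": 0.002, "z": 0, "ax": 0, "ay": 0, "az": 0.54},
    {"hand": 40, "x": 0.008, "y": 0.002, "z": 0, "ax": 0, "ay": 0, "az": 0.72},
    {"hand": 40, "x": 0.008, "y": 0.002, "z": 0, "ax": 0, "ay": 0, "az": 0.9},
    {"hand": 40, "x": 0.008, "y": 0.002, "z": 0, "ax": 0, "ay": 0, "az": 1.08},
    {"hand": 40, "x": 0.008, "y": 0.002, "z": 0, "ax": 0, "ay": 0, "az": 1.26},
    {"hand": 40, "x": 0.008, "y": 0.002, "z": 0, "ax": 0, "ay": 0, "az": 1.42}
  ]
}}

```text
t: 26.02
tool_pos: [0.5663, -0.1821, 0.339]
orientation: [-2.201, -2.236, 0.002]
force: [-1.5, -0.5, 0.5]
opening: 0.0371
gripper_force: 0.0
```

Emit:
{"op": "carry_out", "data": {
  "targets": [
    {"hand": 40, "x": 0, "y": 0, "z": 0, "ax": 0, "ay": 0, "az": 0.149},
    {"hand": 40, "x": 0, "y": 0, "z": 0, "ax": 0, "ay": 0, "az": 0.149},
    {"hand": 40, "x": 0, "y": 0, "z": 0, "ax": 0, "ay": 0, "az": 0.149}
  ]
}}

```text
t: 26.4
tool_pos: [0.5665, -0.1822, 0.3404]
orientation: [-2.354, -2.078, 0.001]
force: [0.1, 0.1, -0.3]
opening: 0.0375
gripper_force: 0.0
```

```bash
python3 - <<'E'
from h import *
P,p,d=look((),'w13'); u,v=proj(P,[[.567,-.182,.0125]])[0].astype(int); print(u,v)
driver(P,p,(u-40,v-90,u+40,v+80))
s=read_state(); plan(.567,-.1827,.195,-7.3)
E
```

```text
tcp [ 0.5665 -0.1822  0.3404] psi -7.11
321 222
n 12885 mid [ 0.5667 -0.1808] len 0.1287 width 0.0614 az 83.36 centroid [ 0.567  -0.1783]
t 26.45 shift [-0.0004  0.0007  0.1457] turn [-0.0014 -0.0004  0.0027] rows>= 2.3
```

```bash
python3 - <<'E'
import re; t=open('h.py').read(); t=t.replace("(h[...,1]<70)|(h[...,0]<35)","(h[...,1]<50)|(h[...,0]<35)|(h[...,2]>190)"); open('h.py','w').write(t)
from h import *
P,p,d=look(()); u,v=proj(P,[[.567,-.182,.0125]])[0].astype(int)
m=driver(P,p,(u-40,v-90,u+40,v+80)); h=cv2.cvtColor(p,cv2.COLOR_BGR2HSV); print(h[v,u-35],h[v,u],h[v-60,u+30])
E
```

```text
tcp [ 0.5666 -0.1823  0.3407] psi -7.15
n 1229 mid [ 0.5671 -0.1821] len 0.093 width 0.0123 az 82.56 centroid [ 0.566  -0.1902]
[ 77  63 171] [ 16  13 255] [ 76  57 179]
```

Emit:
{"op": "carry_out", "data": {
  "targets": [
    {"hand": 40, "x": 0, "y": 0.0005, "z": 0.05, "ax": 0, "ay": 0, "az": 0},
    {"hand": 40, "x": 0, "y": 0.0005, "z": 0.1, "ax": 0, "ay": 0, "az": 0},
    {"hand": 40, "x": 0, "y": 0.0005, "z": 0.135, "ax": 0, "ay": 0, "az": 0},
    {"hand": 40, "x": 0, "y": 0.0005, "z": 0.146, "ax": 0, "ay": 0, "az": 0},
    {"hand": 40, "x": 0, "y": 0.0005, "z": 0.146, "ax": 0, "ay": 0, "az": 0},
    {"hand": 5, "x": 0, "y": 0.0005, "z": 0.146, "ax": 0, "ay": 0, "az": 0},
    {"hand": 5, "x": 0, "y": 0.0005, "z": 0.146, "ax": 0, "ay": 0, "az": 0},
    {"hand": 5, "x": 0, "y": 0.0005, "z": 0.146, "ax": 0, "ay": 0, "az": 0}
  ],
  "newtons": 10
}}

```text
t: 27.5
tool_pos: [0.5675, -0.1825, 0.1963]
orientation: [2.358, 2.075, 0.001]
force: [0.2, -1.2, -0.1]
opening: 0.0117
gripper_force: 0.1
```

Emit:
{"op": "carry_out", "data": {
  "targets": [
    {"hand": 5, "x": 0, "y": 0, "z": 0, "ax": 0, "ay": 0, "az": 0},
    {"hand": 5, "x": 0, "y": 0, "z": 0, "ax": 0, "ay": 0, "az": 0},
    {"hand": 5, "x": 0, "y": 0, "z": -0.04, "ax": 0, "ay": 0, "az": 0},
    {"hand": 5, "x": 0, "y": 0, "z": -0.09, "ax": 0, "ay": 0, "az": 0},
    {"hand": 5, "x": 0, "y": 0, "z": -0.1, "ax": 0, "ay": 0, "az": 0}
  ]
}}

```text
t: 28.12
tool_pos: [0.5685, -0.1829, 0.3]
orientation: [2.354, 2.071, 0.005]
force: [-0.2, 0.0, -0.0]
opening: 0.0111
gripper_force: 10.0
```

```bash
python3 - <<'E'
from h import *
print(read_state()['opening'],read_state()['gripper_force']); plan(.6065,.1945,.295,3.3)
E
```

```text
0.011078773848501871 9.99992161989212
t 28.12 shift [ 0.3792 -0.0103  0.0043] turn [ 0.0063  0.0023 -0.1851] rows>= 6.1
```

Emit:
{"op": "carry_out", "data": {
  "targets": [
    {"hand": 5, "x": 0.05, "y": 0, "z": 0, "ax": 0, "ay": 0, "az": -0.03},
    {"hand": 5, "x": 0.1, "y": 0, "z": 0, "ax": 0, "ay": 0, "az": -0.06},
    {"hand": 5, "x": 0.15, "y": -0.003, "z": 0, "ax": 0, "ay": 0, "az": -0.09},
    {"hand": 5, "x": 0.2, "y": -0.005, "z": 0, "ax": 0, "ay": 0, "az": -0.12},
    {"hand": 5, "x": 0.25, "y": -0.007, "z": 0, "ax": 0, "ay": 0, "az": -0.15},
    {"hand": 5, "x": 0.3, "y": -0.009, "z": 0, "ax": 0, "ay": 0, "az": -0.185},
    {"hand": 5, "x": 0.35, "y": -0.0105, "z": 0, "ax": 0, "ay": 0, "az": -0.185},
    {"hand": 5, "x": 0.379, "y": -0.0105, "z": 0, "ax": 0, "ay": 0, "az": -0.185}
  ]
}}

```text
t: 29.12
tool_pos: [0.6043, 0.1972, 0.2942]
orientation: [-2.154, -2.285, 0.002]
force: [0.3, -0.6, -0.1]
opening: 0.011
gripper_force: 10.0
```

Emit:
{"op": "carry_out", "data": {
  "targets": [
    {"hand": 5, "x": 0, "y": 0, "z": 0, "ax": 0, "ay": 0, "az": 0},
    {"hand": 5, "x": 0, "y": 0, "z": 0, "ax": 0, "ay": 0, "az": 0},
    {"hand": 5, "x": 0, "y": 0, "z": 0, "ax": 0, "ay": 0, "az": 0}
  ]
}}

```text
t: 29.5
tool_pos: [0.605, 0.1936, 0.2952]
orientation: [-2.158, -2.283, 0.001]
force: [-0.1, 0.6, -0.3]
opening: 0.0107
gripper_force: 10.0
```

```bash
python3 - <<'E'
from h import *
P,p,d=look((('yellow',.012),),'w14')
s=read_state(); R=Ro.from_rotvec(s['orientation']); T=lambda w:R.inv().apply(w-s['tool_pos'])*1e3
c=max([c for c in blobs(p,'yellow',200)if 230<c[:,0,0].mean()<400],key=cv2.contourArea); t=T(world(P,c[:,0],.012)); print('marking tool mm x',t[:,0].min().round(1),t[:,0].max().round(1),'rect',cv2.boundingRect(c))
for lo in range(int(np.percentile(t[:,0],10)),int(t[:,0].max())-9,8):
    k=(t[:,0]>=lo)&(t[:,0]<lo+8); y=t[k,1]; print(lo,'y',y.min().round(1),y.max().round(1),((y.min()+y.max())/2).round(2))
E
```

```text
tcp [0.605  0.1936 0.2952] psi 3.22
yellow [134. 208.] [0.4887 0.2026] [0.4833 0.2029] (67.6, 39.1) -59.5
yellow [325. 230.] [0.6084 0.2062] [0.6076 0.1942] (95.6, 15.4) -86.2
marking tool mm x -47.2 48.3 rect (313, 163, 25, 145)
-33 y 4.1 10.7 7.43
-25 y 4.1 10.7 7.4
-17 y 2.1 10.6 6.36
-9 y -4.3 10.5 3.1
-1 y -5.0 10.4 2.73
7 y -4.9 10.3 2.7
15 y -4.9 10.3 2.67
23 y -4.9 10.2 2.64
31 y -4.9 10.1 2.62
```

View pics/w14.png

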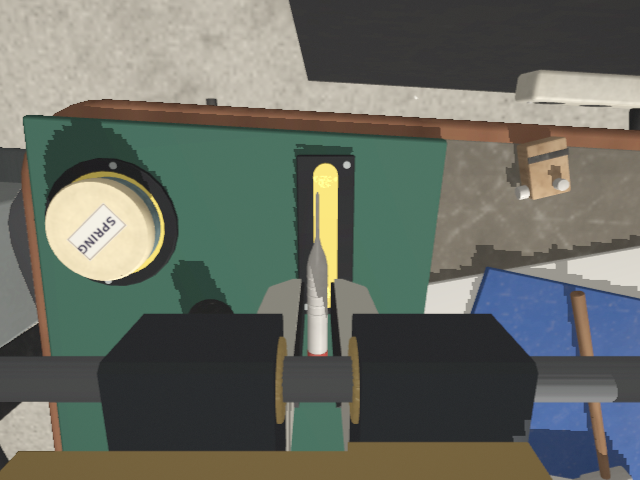

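The view shows the marking at columns 313–338 and rows 163–308, with the held driver's tip at (318,193), to the left of the marking's centre line. I'll compare the driver and the marking in the same frame.

```bash
python3 - <<'E'
from h import *
s=read_state(); R=Ro.from_rotvec(s['orientation']); P=camera_params('wrist'); T=lambda w:(R.inv().apply(w-s['tool_pos'])*1e3).round(1)
print(s['tool_pos'].round(4),'cam',T(P['position'][None]))
p=cv2.imread('pics/w14.png'); h=cv2.cvtColor(p,cv2.COLOR_BGR2HSV)
for v in (195,200,210,260,320,345): 
    print(v,[tuple(map(int,h[v,u])) for u in range(306,330,2)])
z=s['tool_pos'][2]-.1963+.0125
print(T(world(P,[(318,192),(318,345),(317.5,320)],z)))
E
```

```text
[0.605  0.1937 0.2954] cam [[72.6 -1.7 20. ]]
195 [(0, 0, 52), (150, 5, 53), (150, 10, 53), (135, 9, 54), (25, 125, 251), (18, 18, 138), (23, 50, 153), (25, 125, 251), (25, 125, 251), (25, 125, 251), (25, 124, 252), (25, 125, 251)]
200 [(0, 0, 53), (0, 5, 54), (135, 9, 54), (120, 5, 54), (25, 125, 251), (20, 16, 140), (22, 50, 153), (25, 125, 251), (25, 125, 251), (25, 125, 251), (25, 125, 251), (25, 125, 251)]
210 [(120, 5, 53), (120, 9, 55), (120, 5, 54), (90, 5, 54), (25, 125, 251), (18, 19, 137), (23, 49, 152), (25, 125, 251), (25, 125, 251), (25, 125, 251), (25, 125, 252), (25, 125, 251)]
260 [(120, 5, 53), (23, 20, 102), (21, 19, 132), (18, 19, 137), (19, 20, 139), (18, 17, 149), (18, 17, 146), (18, 18, 138), (16, 21, 135), (23, 18, 130), (24, 94, 185), (25, 126, 251)]
320 [(77, 89, 115), (21, 19, 134), (20, 18, 168), (21, 17, 192), (20, 15, 206), (21, 15, 217), (18, 15, 223), (19, 16, 230), (21, 15, 220), (20, 14, 213), (20, 15, 198), (77, 89, 115)]
345 [(76, 84, 115), (23, 17, 135), (23, 18, 169), (23, 16, 191), (21, 16, 207), (18, 15, 220), (18, 15, 227), (18, 14, 234), (18, 14, 225), (17, 16, 219), (22, 14, 195), (76, 83, 114)]
[[ 46.4  -1.6 183.8]
 [-19.6  -1.7 183.8]
 [ -7.9  -1.9 183.8]]
```

Emit:
{"op": "carry_out", "data": {
  "targets": [
    {"hand": 5, "x": 0, "y": 0.0043, "z": 0.03, "ax": 0, "ay": 0, "az": -0.005},
    {"hand": 5, "x": 0, "y": 0.0043, "z": 0.06, "ax": 0, "ay": 0, "az": -0.005},
    {"hand": 5, "x": 0, "y": 0.0043, "z": 0.075, "ax": 0, "ay": 0, "az": -0.005},
    {"hand": 5, "x": 0, "y": 0.0043, "z": 0.075, "ax": 0, "ay": 0, "az": -0.005},
    {"hand": 5, "x": 0, "y": 0.0043, "z": 0.075, "ax": 0, "ay": 0, "az": -0.005}
  ]
}}

```text
t: 30.18
tool_pos: [0.6099, 0.1951, 0.2221]
orientation: [2.151, 2.289, 0.003]
force: [-0.3, -1.1, 0.5]
opening: 0.0108
gripper_force: 10.0
```

```bash
python3 - <<'E'
from h import *
plan(.6094,.1938,.2018,3.4)
E
```

```text
t 30.18 shift [-0.0012 -0.0006  0.0203] turn [ 0.0019 -0.0004  0.0029] rows>= 0.3
```

Emit:
{"op": "carry_out", "data": {
  "targets": [
    {"hand": 5, "x": -0.001, "y": -0.0005, "z": 0.012, "ax": 0, "ay": 0, "az": 0},
    {"hand": 5, "x": -0.001, "y": -0.0005, "z": 0.018, "ax": 0, "ay": 0, "az": 0},
    {"hand": 5, "x": -0.001, "y": -0.0005, "z": 0.0205, "ax": 0, "ay": 0, "az": 0},
    {"hand": 5, "x": -0.001, "y": -0.0005, "z": 0.0205, "ax": 0, "ay": 0, "az": 0},
    {"hand": 5, "x": -0.001, "y": -0.0005, "z": 0.0205, "ax": 0, "ay": 0, "az": 0},
    {"hand": 5, "x": -0.001, "y": -0.0005, "z": 0.0205, "ax": 0, "ay": 0, "az": 0}
  ]
}}

```text
t: 30.92
tool_pos: [0.6087, 0.194, 0.2006]
orientation: [-2.151, -2.29, 0.001]
force: [-4.2, -0.6, 6.0]
opening: 0.011
gripper_force: 10.0
```

Emit:
{"op": "carry_out", "data": {
  "targets": [
    {"hand": 25, "x": 0, "y": 0, "z": 0, "ax": 0, "ay": 0, "az": 0},
    {"hand": 25, "x": 0, "y": 0, "z": 0, "ax": 0, "ay": 0, "az": 0},
    {"hand": 25, "x": 0, "y": 0, "z": 0, "ax": 0, "ay": 0, "az": 0},
    {"hand": 25, "x": 0, "y": 0, "z": -0.03, "ax": 0, "ay": 0, "az": 0},
    {"hand": 25, "x": 0, "y": 0, "z": -0.08, "ax": 0, "ay": 0, "az": 0},
    {"hand": 25, "x": 0, "y": 0, "z": -0.13, "ax": 0, "ay": 0, "az": 0},
    {"hand": 25, "x": 0, "y": 0, "z": -0.13, "ax": 0, "ay": 0, "az": 0},
    {"hand": 25, "x": 0, "y": 0, "z": -0.13, "ax": 0, "ay": 0, "az": 0}
  ]
}}

```text
t: 31.92
tool_pos: [0.6087, 0.194, 0.3297]
orientation: [-2.151, -2.29, 0.0]
force: [-0.4, -0.4, 0.1]
opening: 0.0231
gripper_force: 0.0
```

```bash
python3 - <<'E'
from h import *
P,p,d=look((('yellow',.012),),'w15')
h=cv2.cvtColor(p,cv2.COLOR_BGR2HSV).astype(int)
u,v=proj(P,[[.608,.194,.012]])[0].astype(int); print(u,v)
k=lambda a:'Y' if a[1]>70 and a[2]>120 and 22<=a[0]<=36 else 'k' if a[2]<75 else 'S' if a[1]<60 and a[2]>100 else 'o' if a[1]>60 and (a[0]<22 or a[0]>170) else '.'
for w in range(v-75,v+80,9): print(w,''.join(k(h[w,x]) for x in range(u-35,u+36)))
print(''.join(k(h[w,u]) for w in range(v-85,v+90)))
E
```

```text
tcp [0.6087 0.194  0.3297] psi 3.58
yellow [148. 199.] [0.4892 0.2018] [0.4827 0.2025] (67.5, 40.4) -60.1
yellow [319. 219.] [0.6087 0.206 ] [0.6076 0.1954] (92.9, 15.6) -86.8
319 226
151 .........kkkkkkkkkkkkkkkkkkkkkkkkkkkkkkkkkkkkkkkkkkkkkkkkkk............
160 ........kkkkkkkkkkkkkkkkkkkkk.YYYYYYYYYYYY.kkkkkkk.SSSSSSSkkk..........
169 .......kkkkkkkkkkkkkkkkkYYYYYYYYYS.YYYYYYYYYYYYkkkkkkkkkkkkkk..........
178 .........kkkkkkkkkkkkkkkYYYYYYYYSS.YYYYYYYYYYYYkkkkkkkkkkkkkk..........
187 ........kkkkkkkkkkkkkkkkYYYYYYYYSSSYYYYYYYYYYYYkkkkkkkkkkkkkk..........
196 .........kkkkkkkkkkkkkkk.YYYYY.SSSSSSYYYYYYYYYYkkkkkkkkkkkkkk..........
205 .........kkkkkkkkkkkkkkk.YYYSSSSSSSSSSSYYYYYYY.kkkkkkkkkkkkk...........
214 .......kkkkkkkkkkkkkkkkk.YYYSSSSSSSSSSSYYYYYYY.kkkkkkkkkkkkk...........
223 .........kkkkkkkkkkkkkkk.YYYSSSSSSSSSSSYYYYYYY.kkkkkkkkkkkkk...........
232 .........kkkkkkkkkkkkkkk.YYYSSSSSSSSSSSYYYYYYYkkkkkkkkkkkkkk...........
241 ........kkkkkkkkkkkkkkkk.YYYSSSSSSSSSSSYYYYYYYkkkkkkkkkkkkkk...........
250 ..........kkkkkkkkkkkkkk.YYYSSSSSSSSSSSYYYYYYYkkkkkkkkkkkkkk...........
259 .........kkkkkkkkkkkkkkk.YYoooooooooooooYYYYYYkkkkkkkkkkkkk............
268 ........kkkkkkkkkkkkkkkkkYYY.SSSSSSSSSSYYYYYYYkkkkkkkkkkkkk............
277 ..........kkkkkkkkkkkkkkkooooooo.oooo.ooSYYYYYkkkkkkkkkkkkk............
286 SSkkkk...kkkkk.SSSSSSkkkkooo.SSSSSSSSSSSS..kkkkkkkkkkkkkkkk...kkkkSSSSS
295 kkkkkk........................................................kkkkk.SSS
304 kkkkkk.......................................................kkkkkkkk.S
..kkkkkkkkkkkkkkk.YYYYYYYYYYYYYYYYYYYYYYYYYYYYYYYYY.SSSSSSSSSSSSSSSSSSSSSSSSSSSSSSSSSSSSSSSSSSSSSSSSSSSSSSSSSSSSSSSSSSoooooooooSSSSSSSSSoSSSSSSSSSSSSkkkk......................
```

```bash
python3 - <<'E'
from h import *
P,p,d=look(()); h=cv2.cvtColor(p,cv2.COLOR_BGR2HSV).astype(int)
s=read_state(); R=Ro.from_rotvec(s['orientation']); T=lambda uv,z:(R.inv().apply(world(P,uv,z)-s['tool_pos'])*1e3).round(1)
a=h[150:175,312:322]; print('tip'); [print(150+i,''.join('S' if c[1]<60 and c[2]>90 else 'Y' if c[1]>70 and c[2]>120 else '.' for c in r)) for i,r in enumerate(a)]
print('head'); [print(276+i,''.join('o' if c[1]>60 and c[2]>90 and c[0]<30 else 'S' if c[1]<=60 and c[2]>90 else 'k' if c[2]<75 else '.' for c in r)) for i,r in enumerate(h[276:300,300:335])]
print(T([(320,158),(320,291)],.012),T([(317,165),(317,291)],.0175),T([(317,291)],.023))
E
```

```text
tcp [0.6083 0.194  0.3284] psi 3.58
tip
150 ..........
151 ..........
152 ..........
153 ..........
154 ..........
155 ..........
156 ..........
157 ..........
158 ..........
159 .....YYYYY
160 ....YYYYYY
161 .YYYYYYYYY
162 YYYYYY.SYY
163 YYYYYY.SYY
164 YYYYYYSSYY
165 YYYYYYSSYY
166 YYYYYYSSYY
167 YYYYYYSSYY
168 YYYYYYSSYY
169 YYYYYYSSYY
170 YYYYYYSSYY
171 YYYYYY.SYY
172 YYYYYY.SYY
173 YYYYYYSSYY
174 YYYYYYSSYY
head
276 kkkkkkkkkkoooooSSSSSSSSooooo..okkkk
277 kkkkkkkkkkoooooooooooooooooo.ookkkk
278 kkkkkkkkkkoooooooooooooSSSoo.ookkkk
279 kkkkkkkkk.oooooSSSSSSSSSSSoo..okkkk
280 kkkkkkkkk.oooooSSSSSSSSSSSoooookkkk
281 kkkkkkkkkkooooSSSSSSSSSSSSoooookkkk
282 kkkkkkkkkkooooSSSSSSSSSSSSoooookkkk
283 kkkkkkkkkkooooSSSSSSSSSSSSoooookkkk
284 kkkkkkkkkkooooSSSSSSSSSSSSooookkkkk
285 kSSSSkkkkkooooSSSSSSSSSSSSooookkkkk
286 SSSSSSkkkkooooSSSSSSSSSSSSoookkkkkk
287 SSSSSSSkkkkoooSSSSSSSSSSSoookkkkkkk
288 SSSSSS.kkkkkSoSSSSSSSSSSSokkkkkkkkk
289 SSSSSS.kkkkkk.oSSSSSSSSSkkkkkkkkkkk
290 SSSSSSkkkkkkkkkkkkkkkkkkkkkkkkkkkkk
291 kkk.kkkkkkkkkkkkkkkkkkkkkkkkkkkkkkk
292 kkkkkkkkkkkkkkkkkkkkkkkkkkkkkkkkkkk
293 kkkkkkkkkkkkkkkkkkkkkkkkkkkkkkkkkkk
294 kkkkkkkkkkkkkkkkkkkkkkkkkkkkkkkkkkk
295 ...................................
296 ...................................
297 ...................................
298 ...................................
299 ...................................
[[ 4.880e+01  3.000e-01  3.159e+02]
 [-4.930e+01  4.000e-01  3.159e+02]] [[ 44.5  -1.7 310.4]
 [-47.   -1.9 310.4]] [[-44.7  -1.8 304.9]]
```

The marking spans 48 to −48 mm along the tool axis and the driver 46 to −45 mm, with the sides within about 1 mm, so it is centred. I'll move the arm clear and check everything from the top camera by numbers, since the picture views are used up.

Emit:
{"op": "carry_out", "data": {
  "targets": [
    {"hand": 25, "x": 0.01, "y": -0.01, "z": -0.06, "ax": 0, "ay": 0, "az": 0},
    {"hand": 25, "x": 0.06, "y": -0.03, "z": -0.08, "ax": 0, "ay": 0, "az": 0},
    {"hand": 25, "x": 0.11, "y": -0.07, "z": -0.09, "ax": 0, "ay": 0, "az": 0},
    {"hand": 25, "x": 0.16, "y": -0.11, "z": -0.09, "ax": 0, "ay": 0, "az": 0},
    {"hand": 25, "x": 0.21, "y": -0.15, "z": -0.09, "ax": 0, "ay": 0, "az": 0},
    {"hand": 25, "x": 0.26, "y": -0.19, "z": -0.09, "ax": 0, "ay": 0, "az": 0},
    {"hand": 25, "x": 0.31, "y": -0.23, "z": -0.09, "ax": 0, "ay": 0, "az": 0},
    {"hand": 25, "x": 0.34, "y": -0.26, "z": -0.09, "ax": 0, "ay": 0, "az": 0}
  ]
}}

```text
t: 33.02
tool_pos: [0.326, 0.5185, 0.4179]
orientation: [2.15, 2.291, -0.005]
force: [1.3, 0.4, -0.2]
opening: 0.0235
gripper_force: 0.0
```

```bash
python3 - <<'E'
from h import *
P,p,d=look((),'t2','top'); q=cv2.imread('pics/top0.png')
h=cv2.cvtColor(p,cv2.COLOR_BGR2HSV)
# green/dark-vs-thing: fit each thing's own colour around its pad
for n,lo,hi,z,r,c0 in(('tin',(14,20,110),(34,140,255),.034,.031,(.4731,.1947)),('box',(5,110,90),(20,255,255),.030,.0195,(.4659,-.1859)),('tray',(0,110,60),(16,255,255),.022,0,(.5929,-.0623))):
    cs,_=cv2.findContours(cv2.inRange(h,lo,hi),cv2.RETR_EXTERNAL,cv2.CHAIN_APPROX_NONE)
    for c in cs:
        w=world(P,c[:,0],z)[:,:2]
        if len(c)>20 and np.hypot(*(w.mean(0)-c0))<.02: print(n,'pad',c0,'fit',circ(w,r) if r else '',*metric(P,c,z))
dd=cv2.absdiff(p,q).max(2)
for n,(u,v) in dict(eyeglass=(215,241),bottle=(463,235)).items(): print(n,'change',dd[v-14:v+14,u-14:u+14].mean().round(1),dd[v-14:v+14,u-14:u+14].max())
# depth of the tops on the pads
for n,c,zz in(('tin',(.4731,.1947),.034),('box',(.4659,-.1859),.030),('driver',(.61,.193),.023),('tray floor',(.5929,-.0623),.014)):
    u,v=proj(P,[(*c,zz)])[0].round().astype(int); print(n,[round(float(P['position'][2]+ray(P,[(u+i,v)])[0,2]*d[v,u+i]),4) for i in(-5,0,5)],'want',zz)
m=cv2.inRange(h,(23,150,120),(36,255,255)); 
for v in range(196,207): print(v,p[v,155:216,1].tolist()[::4])
E
```

```text
tcp [0.326  0.5185 0.4179] psi 3.63
tin pad (0.4731, 0.1947) fit (array([0.4757, 0.1945]), np.float64(0.00144)) [0.4756 0.194 ] [0.4757 0.194 ] (67.1, 62.6) -88.5
box pad (0.4659, -0.1859) fit (array([ 0.4695, -0.1847]), np.float64(0.0021)) [ 0.4694 -0.183 ] [ 0.4705 -0.1843] (40.9, 37.9) -47.7
tray pad (0.5929, -0.0623) fit  [ 0.5931 -0.0652] [ 0.5929 -0.0654] (54.8, 37.2) 70.5
eyeglass change 9.0 16
bottle change 3.2 8
tin [0.0354, 0.0346, 0.0348] want 0.034
box [0.0313, 0.0315, 0.0329] want 0.03
driver [0.0215, 0.02, 0.0183] want 0.023
tray floor [0.0158, 0.0144, 0.0145] want 0.014
196 [87, 98, 87, 104, 127, 131, 140, 168, 168, 201, 223, 225, 215, 238, 64, 114]
197 [78, 64, 175, 199, 227, 225, 227, 232, 232, 239, 240, 240, 239, 250, 86, 116]
198 [75, 85, 238, 243, 247, 241, 239, 242, 240, 242, 215, 235, 244, 252, 111, 117]
199 [77, 125, 251, 250, 246, 236, 238, 240, 239, 241, 171, 231, 244, 253, 132, 117]
200 [75, 158, 252, 250, 235, 231, 234, 236, 236, 236, 156, 221, 240, 252, 126, 117]
201 [78, 168, 250, 239, 201, 220, 219, 219, 219, 215, 144, 180, 210, 245, 101, 115]
202 [75, 159, 245, 207, 165, 184, 181, 176, 177, 174, 138, 146, 161, 229, 75, 114]
203 [76, 120, 234, 203, 154, 155, 150, 148, 150, 146, 137, 135, 128, 201, 61, 113]
204 [77, 76, 235, 229, 146, 138, 126, 120, 126, 118, 107, 104, 89, 142, 69, 113]
205 [76, 57, 207, 196, 107, 100, 92, 81, 90, 81, 70, 67, 64, 82, 99, 113]
206 [77, 52, 117, 110, 64, 63, 62, 60, 62, 58, 55, 57, 57, 63, 124, 112]
```

The top camera suggests the tin and the box may sit 2–3 mm too far in +x. I'll check by hovering the wrist camera with its columns along world x.

```bash
python3 - <<'E'
from h import *
plan(.4735,.1945,.345,0)
E
```

```text
t 33.08 shift [-0.3365  0.1299  0.0723] turn [-0.0049  0.0004  0.0669] rows>= 5.9
```

Emit:
{"op": "carry_out", "data": {
  "targets": [
    {"hand": 85, "x": -0.055, "y": 0.02, "z": 0, "ax": 0, "ay": 0, "az": 0.03},
    {"hand": 85, "x": -0.11, "y": 0.04, "z": 0, "ax": 0, "ay": 0, "az": 0.063},
    {"hand": 85, "x": -0.165, "y": 0.06, "z": 0, "ax": 0, "ay": 0, "az": 0.063},
    {"hand": 85, "x": -0.22, "y": 0.08, "z": 0.02, "ax": 0, "ay": 0, "az": 0.063},
    {"hand": 85, "x": -0.275, "y": 0.1, "z": 0.05, "ax": 0, "ay": 0, "az": 0.063},
    {"hand": 85, "x": -0.336, "y": 0.13, "z": 0.072, "ax": 0, "ay": 0, "az": 0.063},
    {"hand": 85, "x": -0.336, "y": 0.13, "z": 0.072, "ax": 0, "ay": 0, "az": 0.063},
    {"hand": 85, "x": -0.336, "y": 0.13, "z": 0.072, "ax": 0, "ay": 0, "az": 0.063}
  ]
}}

```text
t: 34.08
tool_pos: [0.4787, 0.1894, 0.3469]
orientation: [-2.223, -2.218, 0.003]
force: [0.1, 0.1, -0.1]
opening: 0.079
gripper_force: 0.0
```

```bash
cat >> h.py <<'E'
def rows(p,u,v,w,dv,step):
    h=cv2.cvtColor(p,cv2.COLOR_BGR2HSV).astype(int)
    k=lambda a:'k' if a[2]<75 else 'Y' if a[1]>85 and a[2]>120 and 22<=a[0]<=36 else 'o' if a[1]>85 and a[0]<22 else 'c' if a[0]<36 else '.'
    import itertools
    for r in range(v-dv,v+dv+1,step):
        x=u-w; o=[]
        for c,g in itertools.groupby(k(h[r,i]) for i in range(u-w,u+w)):
            n=len(list(g)); o.append(f'{c}{x}-{x+n-1}'); x+=n
        print(r,' '.join(o))
E
python3 - <<'E'
from h import *
P,p,d=look((),'w16'); u,v=proj(P,[[.473,.1945,.02]])[0].astype(int); print(u,v)
rows(p,u,v,85,60,12)
E
```

```text
tcp [0.4787 0.1894 0.3469] psi -0.14
313 216
156 .228-232 c233-233 o234-239 .240-311 k312-316 .317-397
168 .228-229 c230-230 o231-239 c240-240 .241-275 k276-300 c301-302 Y303-317 c318-320 k321-345 .346-397
180 c228-228 o229-240 .241-264 k265-278 Y279-289 c290-337 Y338-341 c342-342 k343-356 .357-397
192 c228-228 o229-240 c241-241 .242-258 k259-269 Y270-277 c278-348 Y349-351 k352-362 .363-397
204 .228-228 c229-229 o230-241 c242-242 .243-255 k256-265 Y266-271 c272-355 k356-364 .365-397
216 c228-228 .229-229 c230-230 o231-242 .243-255 k256-264 c265-265 Y266-270 c271-314 .315-316 c317-319 .320-322 c323-357 k358-364 .365-397
228 c228-228 .229-229 c230-230 o231-242 c243-243 .244-259 k260-267 c268-268 Y269-271 c272-303 .304-305 c306-355 k356-362 .363-397
240 .228-230 c231-231 o232-243 .244-265 k266-275 Y276-277 c278-350 k351-355 .356-397
252 .228-231 c232-232 o233-244 .245-276 k277-288 c289-337 k338-344 .345-397
264 .228-232 o233-244 c245-245 .246-304 k305-310 .311-397
276 .228-232 c233-233 o234-245 .246-376 k377-397
```

```bash
cat >> h.py <<'E'
def pair(P,p,c0,rp,rt,zt,lo,hi,fsel=None):
    "same-picture fits: pad outline (dark, r=rp, z=.012) and thing's top (r=rt, z=zt); offset thing-pad"
    u,v=proj(P,[(*c0,.02)])[0].astype(int); W=80; h=cv2.cvtColor(p,cv2.COLOR_BGR2HSV)
    g=((h[...,0]>55)&(h[...,0]<95)&(h[...,1]>60)).astype(np.uint8)   # green mat
    s=cv2.inRange(h,lo,hi)
    def rayfit(m,z,r,inv,n=180):
        c=np.r_[c0]
        for _ in range(4):
            pts=[]
            for a in np.linspace(0,2*np.pi,n,endpoint=False):
                rr=np.arange(r-.008,r+.008,.0003); X=np.c_[c[0]+rr*np.cos(a),c[1]+rr*np.sin(a),np.full(len(rr),z)]
                q=proj(P,X).round().astype(int); val=np.array([m[b,a_] if 0<=b<480 and 0<=a_<640 else 0 for a_,b in q])>0
                i=np.nonzero(val!=inv)[0] if False else None
                e=np.nonzero(np.diff(val.astype(int))==(1 if inv else -1))[0]
                if len(e)==1: pts.append(X[e[0],:2]+0)
            c,res=circ(np.array(pts),r)
        return c,res,len(pts)
    a=rayfit(g,.012,rp,True); b=rayfit(s,zt,rt,False); print('pad',*a,'thing',*b,'off mm',((b[0]-a[0])*1e3).round(1)); return b[0]-a[0]
E
python3 - <<'E'
from h import *
P,p,d=look(())
pair(P,p,(.473,.1945),.042,.031,.034,(14,10,120),(34,84,255))
s=read_state(); print(camera_params('wrist')['position']-s['tool_pos'])
E
```

```text
tcp [0.4786 0.1903 0.3477] psi -0.06
pad [0.4707 0.1959] 0.00049 180 thing [0.4732 0.1972] 0.00039 180 off mm [2.5 1.3]
[-0.00173121  0.07250945 -0.01993811]
```

Emit:
{"op": "carry_out", "data": {
  "targets": [
    {"hand": 85, "x": 0.005, "y": -0.003, "z": 0.05, "ax": 0, "ay": 0, "az": 0},
    {"hand": 85, "x": 0.005, "y": -0.003, "z": 0.1, "ax": 0, "ay": 0, "az": 0},
    {"hand": 85, "x": 0.005, "y": -0.003, "z": 0.135, "ax": 0, "ay": 0, "az": 0},
    {"hand": 85, "x": 0.005, "y": -0.003, "z": 0.144, "ax": 0, "ay": 0, "az": 0},
    {"hand": 85, "x": 0.005, "y": -0.003, "z": 0.144, "ax": 0, "ay": 0, "az": 0},
    {"hand": 55, "x": 0.005, "y": -0.003, "z": 0.144, "ax": 0, "ay": 0, "az": 0},
    {"hand": 55, "x": 0.005, "y": -0.003, "z": 0.144, "ax": 0, "ay": 0, "az": 0},
    {"hand": 55, "x": 0.005, "y": -0.003, "z": 0.144, "ax": 0, "ay": 0, "az": 0}
  ],
  "newtons": 10
}}

```text
t: 35.17
tool_pos: [0.4766, 0.1952, 0.2057]
orientation: [2.221, 2.22, 0.004]
force: [-1.2, 1.6, 6.6]
opening: 0.0615
gripper_force: 10.0
```

Emit:
{"op": "carry_out", "data": {
  "targets": [
    {"hand": 55, "x": 0, "y": 0, "z": 0, "ax": 0, "ay": 0, "az": 0},
    {"hand": 55, "x": 0, "y": 0, "z": -0.002, "ax": 0, "ay": 0, "az": 0}
  ]
}}

```text
t: 35.42
tool_pos: [0.476, 0.1949, 0.2067]
orientation: [2.222, 2.22, 0.001]
force: [-0.2, -0.4, -0.3]
opening: 0.0615
gripper_force: 10.0
```

Emit:
{"op": "carry_out", "data": {
  "targets": [
    {"hand": 55, "x": -0.0013, "y": -0.003, "z": 0, "ax": 0, "ay": 0, "az": 0},
    {"hand": 55, "x": -0.0013, "y": -0.003, "z": 0, "ax": 0, "ay": 0, "az": 0},
    {"hand": 55, "x": -0.0013, "y": -0.003, "z": 0.0025, "ax": 0, "ay": 0, "az": 0},
    {"hand": 55, "x": -0.0013, "y": -0.003, "z": 0.0025, "ax": 0, "ay": 0, "az": 0},
    {"hand": 80, "x": -0.0013, "y": -0.003, "z": 0.0025, "ax": 0, "ay": 0, "az": 0},
    {"hand": 80, "x": -0.0013, "y": -0.003, "z": 0.0025, "ax": 0, "ay": 0, "az": 0},
    {"hand": 80, "x": -0.0013, "y": -0.003, "z": 0.0025, "ax": 0, "ay": 0, "az": 0},
    {"hand": 80, "x": -0.0013, "y": -0.003, "z": -0.04, "ax": 0, "ay": 0, "az": 0}
  ]
}}

```text
t: 36.42
tool_pos: [0.4709, 0.193, 0.2429]
orientation: [-2.219, -2.218, 0.011]
force: [1.3, -0.4, 0.9]
opening: 0.0742
gripper_force: 0.0
```

Emit:
{"op": "carry_out", "data": {
  "targets": [
    {"hand": 80, "x": 0, "y": 0, "z": -0.06, "ax": 0, "ay": 0, "az": 0},
    {"hand": 80, "x": 0, "y": 0, "z": -0.1, "ax": 0, "ay": 0, "az": 0},
    {"hand": 80, "x": 0, "y": 0, "z": -0.1, "ax": 0, "ay": 0, "az": 0},
    {"hand": 80, "x": 0, "y": 0, "z": -0.1, "ax": 0, "ay": 0, "az": 0}
  ]
}}

```text
t: 36.92
tool_pos: [0.4726, 0.1936, 0.3454]
orientation: [-2.222, -2.221, 0.001]
force: [-0.2, -0.0, -0.9]
opening: 0.0743
gripper_force: 0.0
```

```bash
python3 - <<'E'
from h import *
P,p,d=look((),'w17'); u,v=proj(P,[[.473,.1945,.02]])[0].astype(int)
pair(P,p,(.472,.195),.042,.031,.034,(14,10,120),(34,84,255)); rows(p,u,v-4,70,24,12)
plan(.466,-.186,.345,0)
E
```

```text
tcp [0.4726 0.1936 0.3454] psi -0.03
pad [0.4707 0.1959] 0.00052 180 thing [0.4703 0.1953] 0.00041 178 off mm [-0.4 -0.6]
194 .250-267 k268-279 Y280-287 c288-347 Y348-356 c357-357 k358-367 .368-389
206 .250-263 k264-273 c274-274 Y275-278 c279-355 Y356-362 k363-371 .372-389
218 .250-262 k263-271 c272-272 Y273-274 c275-327 .328-329 c330-331 .332-333 c334-360 Y361-363 k364-372 .373-389
230 c250-250 .251-264 k265-273 c274-312 .313-314 c315-318 .319-320 c321-360 Y361-361 k362-370 .371-389
242 o250-250 .251-269 k270-276 c277-301 .302-304 c305-306 .307-307 c308-357 k358-365 .366-389
t 36.98 shift [-3.795e-01 -6.200e-03 -1.000e-04] turn [-0.0022  0.0006 -0.0005] rows>= 6.1
```

Emit:
{"op": "carry_out", "data": {
  "targets": [
    {"hand": 60, "x": -0.055, "y": 0, "z": 0, "ax": 0, "ay": 0, "az": 0},
    {"hand": 60, "x": -0.11, "y": 0, "z": 0, "ax": 0, "ay": 0, "az": 0},
    {"hand": 60, "x": -0.165, "y": 0, "z": 0, "ax": 0, "ay": 0, "az": 0},
    {"hand": 60, "x": -0.22, "y": 0, "z": 0, "ax": 0, "ay": 0, "az": 0},
    {"hand": 60, "x": -0.275, "y": -0.003, "z": 0, "ax": 0, "ay": 0, "az": 0},
    {"hand": 60, "x": -0.33, "y": -0.005, "z": 0, "ax": 0, "ay": 0, "az": 0},
    {"hand": 60, "x": -0.379, "y": -0.005, "z": 0, "ax": 0, "ay": 0, "az": 0},
    {"hand": 60, "x": -0.379, "y": -0.005, "z": 0, "ax": 0, "ay": 0, "az": 0}
  ]
}}

```text
t: 37.98
tool_pos: [0.4667, -0.188, 0.3441]
orientation: [-2.225, -2.214, 0.002]
force: [0.1, 0.6, 1.0]
opening: 0.056
gripper_force: 0.0
```

Emit:
{"op": "carry_out", "data": {
  "targets": [
    {"hand": 60, "x": 0, "y": 0, "z": 0, "ax": 0, "ay": 0, "az": 0},
    {"hand": 60, "x": 0, "y": 0, "z": 0, "ax": 0, "ay": 0, "az": 0}
  ]
}}

```text
t: 38.22
tool_pos: [0.4676, -0.1841, 0.3454]
orientation: [-2.219, -2.222, 0.0]
force: [0.8, -0.3, 1.3]
opening: 0.0558
gripper_force: 0.0
```

```bash
python3 - <<'E'
from h import *
P,p,d=look((),'w18'); u,v=proj(P,[[.466,-.186,.02]])[0].astype(int); rows(p,u,v-2,60,24,8)
pair(P,p,(.465,-.185),.031,.0195,.030,(5,90,110),(21,255,255))
E
```

```text
tcp [ 0.4676 -0.1841  0.3454] psi 0.06
200 .258-281 k282-294 c295-295 Y296-307 o308-330 Y331-335 c336-336 .337-347 k348-349 .350-377
208 .258-277 k278-281 c282-283 k284-288 c289-289 Y290-297 o298-339 Y340-342 k343-344 .345-345 k346-346 .347-347 k348-351 .352-377
216 .258-275 k276-284 .285-285 Y286-293 o294-343 Y344-345 .346-377
224 .258-275 k276-277 .278-278 k279-280 .281-281 k282-284 c285-285 Y286-292 o293-345 c346-347 .348-349 k350-350 .351-352 k353-353 .354-377
232 .258-277 k278-284 .285-286 Y287-293 o294-345 .346-377
240 .258-280 k281-281 .282-283 k284-285 .286-286 k287-291 Y292-296 o297-321 Y322-328 c329-334 Y335-340 o341-342 .343-377
248 .258-287 k288-290 .291-293 k294-294 .295-295 k296-300 c301-301 o302-316 Y317-317 o318-318 Y319-323 c324-333 Y334-334 o335-335 c336-336 .337-377
pad [ 0.4638 -0.1843] 0.00044 180 thing [ 0.4663 -0.183 ] 0.00065 161 off mm [2.5 1.3]
```

Emit:
{"op": "carry_out", "data": {
  "targets": [
    {"hand": 60, "x": 0, "y": 0.0005, "z": 0.05, "ax": 0, "ay": 0, "az": 0},
    {"hand": 60, "x": 0, "y": 0.0005, "z": 0.1, "ax": 0, "ay": 0, "az": 0},
    {"hand": 60, "x": 0, "y": 0.0005, "z": 0.133, "ax": 0, "ay": 0, "az": 0},
    {"hand": 60, "x": 0, "y": 0.0005, "z": 0.142, "ax": 0, "ay": 0, "az": 0},
    {"hand": 60, "x": 0, "y": 0.0005, "z": 0.142, "ax": 0, "ay": 0, "az": 0},
    {"hand": 35, "x": 0, "y": 0.0005, "z": 0.142, "ax": 0, "ay": 0, "az": 0},
    {"hand": 35, "x": 0, "y": 0.0005, "z": 0.142, "ax": 0, "ay": 0, "az": 0},
    {"hand": 35, "x": 0, "y": 0.0005, "z": 0.142, "ax": 0, "ay": 0, "az": 0}
  ]
}}

```text
t: 39.28
tool_pos: [0.4689, -0.1857, 0.2057]
orientation: [2.22, 2.219, 0.001]
force: [-0.8, -0.1, 6.8]
opening: 0.0386
gripper_force: 10.0
```

Emit:
{"op": "carry_out", "data": {
  "targets": [
    {"hand": 35, "x": 0, "y": 0, "z": 0, "ax": 0, "ay": 0, "az": 0},
    {"hand": 35, "x": 0, "y": 0, "z": -0.002, "ax": 0, "ay": 0, "az": 0}
  ]
}}

```text
t: 39.52
tool_pos: [0.4683, -0.1855, 0.2067]
orientation: [2.222, 2.22, 0.0]
force: [0.3, 0.7, 0.1]
opening: 0.0385
gripper_force: 10.0
```

Emit:
{"op": "carry_out", "data": {
  "targets": [
    {"hand": 35, "x": -0.0013, "y": -0.0025, "z": 0, "ax": 0, "ay": 0, "az": 0},
    {"hand": 35, "x": -0.0013, "y": -0.0025, "z": 0, "ax": 0, "ay": 0, "az": 0},
    {"hand": 35, "x": -0.0013, "y": -0.0025, "z": 0.0025, "ax": 0, "ay": 0, "az": 0},
    {"hand": 35, "x": -0.0013, "y": -0.0025, "z": 0.0025, "ax": 0, "ay": 0, "az": 0},
    {"hand": 60, "x": -0.0013, "y": -0.0025, "z": 0.0025, "ax": 0, "ay": 0, "az": 0},
    {"hand": 60, "x": -0.0013, "y": -0.0025, "z": 0.0025, "ax": 0, "ay": 0, "az": 0},
    {"hand": 60, "x": -0.0013, "y": -0.0025, "z": 0.0025, "ax": 0, "ay": 0, "az": 0},
    {"hand": 60, "x": -0.0013, "y": -0.0025, "z": -0.04, "ax": 0, "ay": 0, "az": 0}
  ]
}}

```text
t: 40.52
tool_pos: [0.4638, -0.1857, 0.2429]
orientation: [-2.217, -2.216, 0.004]
force: [-0.4, -1.4, 0.3]
opening: 0.0557
gripper_force: 0.0
```

Emit:
{"op": "carry_out", "data": {
  "targets": [
    {"hand": 60, "x": 0, "y": 0, "z": -0.06, "ax": 0, "ay": 0, "az": 0},
    {"hand": 60, "x": 0, "y": 0, "z": -0.1, "ax": 0, "ay": 0, "az": 0},
    {"hand": 60, "x": 0, "y": 0, "z": -0.1, "ax": 0, "ay": 0, "az": 0},
    {"hand": 60, "x": 0, "y": 0, "z": -0.1, "ax": 0, "ay": 0, "az": 0}
  ]
}}

```text
t: 41.02
tool_pos: [0.4655, -0.1865, 0.3454]
orientation: [-2.221, -2.221, 0.0]
force: [-0.4, -0.9, -0.5]
opening: 0.0559
gripper_force: 0.0
```

```bash
python3 - <<'E'
from h import *
P,p,d=look((),'w19'); u,v=proj(P,[[.466,-.186,.02]])[0].astype(int); rows(p,u,v-2,50,8,8)
pair(P,p,(.465,-.185),.031,.0195,.030,(5,90,110),(21,255,255))
plan(.593,-.062,.345,70)
E
```

```text
tcp [ 0.4655 -0.1865  0.3454] psi -0.02
213 .271-278 k279-280 .281-281 k282-283 .284-285 k286-287 c288-288 Y289-292 o293-341 Y342-343 c344-346 Y347-348 k349-349 .350-370
221 .271-278 k279-281 .282-285 k286-286 .287-287 Y288-290 o291-343 Y344-348 c349-350 k351-351 c352-353 k354-354 c355-356 .357-370
229 .271-279 k280-281 .282-282 k283-287 .288-288 k289-289 Y290-291 o292-342 Y343-346 .347-370
pad [ 0.4638 -0.1843] 0.00042 180 thing [ 0.4628 -0.184 ] 0.0007 159 off mm [-1.   0.3]
t 41.08 shift [ 0.1245  0.1277 -0.0005] turn [-1.1000e-03 -2.1000e-03 -1.2222e+00] rows>= 6.5
```

Emit:
{"op": "carry_out", "data": {
  "targets": [
    {"hand": 60, "x": 0.02, "y": 0.02, "z": 0, "ax": 0, "ay": 0, "az": -0.18},
    {"hand": 60, "x": 0.04, "y": 0.04, "z": 0, "ax": 0, "ay": 0, "az": -0.36},
    {"hand": 60, "x": 0.06, "y": 0.06, "z": 0, "ax": 0, "ay": 0, "az": -0.54},
    {"hand": 60, "x": 0.08, "y": 0.08, "z": 0, "ax": 0, "ay": 0, "az": -0.72},
    {"hand": 60, "x": 0.1, "y": 0.1, "z": 0, "ax": 0, "ay": 0, "az": -0.9},
    {"hand": 60, "x": 0.1245, "y": 0.1275, "z": 0, "ax": 0, "ay": 0, "az": -1.08},
    {"hand": 60, "x": 0.1245, "y": 0.1275, "z": 0, "ax": 0, "ay": 0, "az": -1.222},
    {"hand": 60, "x": 0.1245, "y": 0.1275, "z": 0, "ax": 0, "ay": 0, "az": -1.222}
  ]
}}

```text
t: 42.08
tool_pos: [0.5928, -0.0618, 0.3438]
orientation: [-0.545, -3.09, 0.0]
force: [-0.6, 0.4, -0.8]
opening: 0.0559
gripper_force: 0.0
```

Emit:
{"op": "carry_out", "data": {
  "targets": [
    {"hand": 60, "x": 0, "y": 0, "z": 0, "ax": 0, "ay": 0, "az": 0},
    {"hand": 60, "x": 0, "y": 0, "z": 0, "ax": 0, "ay": 0, "az": 0}
  ]
}}

```text
t: 42.32
tool_pos: [0.5929, -0.0626, 0.3458]
orientation: [-0.55, -3.093, -0.0]
force: [0.4, 0.7, 0.2]
opening: 0.0556
gripper_force: 0.0
```

```bash
python3 - <<'E'
from h import *
P,p,d=look((),'w20'); u,v=proj(P,[[.593,-.062,.02]])[0].astype(int); rows(p,u,v,65,24,6)
E
```

```text
tcp [ 0.5929 -0.0626  0.3458] psi 69.84
201 .253-268 k269-279 o280-351 Y352-355 c356-356 k357-368 .369-382
207 .253-268 k269-279 o280-352 Y353-355 c356-356 k357-369 .370-382
213 .253-268 k269-279 o280-351 Y352-355 c356-356 k357-368 .369-382
219 .253-268 k269-270 .271-277 k278-279 o280-351 Y352-355 c356-356 k357-358 .359-365 k366-368 .369-382
225 .253-268 k269-279 c280-280 o281-351 Y352-355 k356-368 .369-382
231 .253-269 k270-279 c280-280 o281-351 Y352-355 k356-368 .369-382
237 .253-269 k270-280 o281-351 Y352-355 k356-368 .369-382
243 .253-269 k270-280 o281-350 Y351-355 k356-368 .369-382
249 .253-269 k270-368 .369-382
```

Emit:
{"op": "carry_out", "data": {
  "targets": [
    {"hand": 50, "x": 0, "y": 0.001, "z": 0, "ax": 0, "ay": 0, "az": 0.18},
    {"hand": 50, "x": 0, "y": 0.001, "z": 0, "ax": 0, "ay": 0, "az": 0.36},
    {"hand": 50, "x": 0, "y": 0.001, "z": 0, "ax": 0, "ay": 0, "az": 0.54},
    {"hand": 50, "x": 0, "y": 0.001, "z": 0, "ax": 0, "ay": 0, "az": 0.72},
    {"hand": 50, "x": 0, "y": 0.001, "z": 0, "ax": 0, "ay": 0, "az": 0.9},
    {"hand": 50, "x": 0, "y": 0.001, "z": 0, "ax": 0, "ay": 0, "az": 1.08},
    {"hand": 50, "x": 0, "y": 0.001, "z": 0, "ax": 0, "ay": 0, "az": 1.26},
    {"hand": 50, "x": 0, "y": 0.001, "z": 0, "ax": 0, "ay": 0, "az": 1.44}
  ]
}}

```text
t: 43.38
tool_pos: [0.5934, -0.0616, 0.3463]
orientation: [2.458, 1.957, 0.0]
force: [-0.4, -0.2, -0.1]
opening: 0.0467
gripper_force: 0.0
```

Emit:
{"op": "carry_out", "data": {
  "targets": [
    {"hand": 50, "x": 0, "y": 0, "z": 0, "ax": 0, "ay": 0, "az": 0.125},
    {"hand": 50, "x": 0, "y": 0, "z": 0, "ax": 0, "ay": 0, "az": 0.125},
    {"hand": 50, "x": 0, "y": 0, "z": 0, "ax": 0, "ay": 0, "az": 0.125}
  ]
}}

```text
t: 43.75
tool_pos: [0.5935, -0.0614, 0.3463]
orientation: [2.566, 1.812, 0.0]
force: [0.8, -0.1, -0.1]
opening: 0.0464
gripper_force: 0.0
```

```bash
python3 - <<'E'
from h import *
plan(.5933,-.0614,.203,-19.8)
E
```

```text
t 43.75 shift [-1.000e-04 -2.000e-04  1.433e-01] turn [ 0.0002 -0.      0.0044] rows>= 2.3
```

Emit:
{"op": "carry_out", "data": {
  "targets": [
    {"hand": 50, "x": 0, "y": 0, "z": 0.05, "ax": 0, "ay": 0, "az": 0.004},
    {"hand": 50, "x": 0, "y": 0, "z": 0.1, "ax": 0, "ay": 0, "az": 0.004},
    {"hand": 50, "x": 0, "y": 0, "z": 0.133, "ax": 0, "ay": 0, "az": 0.004},
    {"hand": 50, "x": 0, "y": 0, "z": 0.143, "ax": 0, "ay": 0, "az": 0.004},
    {"hand": 50, "x": 0, "y": 0, "z": 0.143, "ax": 0, "ay": 0, "az": 0.004},
    {"hand": 30, "x": 0, "y": 0, "z": 0.143, "ax": 0, "ay": 0, "az": 0.004},
    {"hand": 30, "x": 0, "y": 0, "z": 0.143, "ax": 0, "ay": 0, "az": 0.004},
    {"hand": 30, "x": 0, "y": 0, "z": 0.143, "ax": 0, "ay": 0, "az": 0.004}
  ],
  "newtons": 8
}}

```text
t: 44.75
tool_pos: [0.5945, -0.0615, 0.2052]
orientation: [2.57, 1.803, 0.004]
force: [-1.2, -0.0, 7.0]
opening: 0.0339
gripper_force: 8.0
```

Emit:
{"op": "carry_out", "data": {
  "targets": [
    {"hand": 30, "x": 0, "y": 0, "z": -0.002, "ax": 0, "ay": 0, "az": 0},
    {"hand": 30, "x": 0.0022, "y": 0, "z": -0.002, "ax": 0, "ay": 0, "az": 0},
    {"hand": 30, "x": 0.0022, "y": 0, "z": -0.002, "ax": 0, "ay": 0, "az": 0},
    {"hand": 30, "x": 0.0022, "y": 0, "z": 0.0005, "ax": 0, "ay": 0, "az": 0},
    {"hand": 30, "x": 0.0022, "y": 0, "z": 0.0005, "ax": 0, "ay": 0, "az": 0},
    {"hand": 50, "x": 0.0022, "y": 0, "z": 0.0005, "ax": 0, "ay": 0, "az": 0},
    {"hand": 50, "x": 0.0022, "y": 0, "z": 0.0005, "ax": 0, "ay": 0, "az": 0},
    {"hand": 50, "x": 0.0022, "y": 0, "z": 0.0005, "ax": 0, "ay": 0, "az": 0}
  ]
}}

```text
t: 45.75
tool_pos: [0.5942, -0.0592, 0.2023]
orientation: [-2.572, -1.804, 0.001]
force: [-0.1, 0.2, -1.1]
opening: 0.0464
gripper_force: 0.0
```

Emit:
{"op": "carry_out", "data": {
  "targets": [
    {"hand": 50, "x": 0, "y": 0, "z": -0.03, "ax": 0, "ay": 0, "az": 0},
    {"hand": 50, "x": 0, "y": 0, "z": -0.08, "ax": 0, "ay": 0, "az": 0},
    {"hand": 50, "x": 0, "y": 0, "z": -0.13, "ax": 0, "ay": 0, "az": 0},
    {"hand": 50, "x": 0, "y": 0, "z": -0.13, "ax": 0, "ay": 0, "az": 0},
    {"hand": 50, "x": 0, "y": 0, "z": -0.13, "ax": 0, "ay": 0, "az": 0}
  ]
}}

```text
t: 46.38
tool_pos: [0.5941, -0.0592, 0.3321]
orientation: [-2.572, -1.804, 0.0]
force: [0.4, -0.3, -0.7]
opening: 0.0464
gripper_force: 0.0
```

```bash
python3 - <<'E'
from h import *
P,p,d=look((('amber',.022),),'w21'); u,v=proj(P,[[.593,-.062,.02]])[0].astype(int); rows(p,u,v,50,45,6)
plan(.61,.194,.345,93)
E
```

```text
tcp [ 0.5941 -0.0592  0.3321] psi -19.91
amber [311. 230.] [ 0.592  -0.0593] [ 0.5912 -0.0598] (52.2, 33.4) 70.0
186 .270-275 k276-277 .278-280 k281-314 .315-318 k319-336 .337-369
192 .270-275 k276-277 .278-281 k282-288 c289-289 Y290-344 .345-355 c356-356 .357-369
198 .270-276 k277-277 .278-282 k283-288 c289-289 Y290-292 o293-341 Y342-344 .345-369
204 .270-276 k277-277 .278-279 k280-289 Y290-292 o293-341 Y342-343 .344-369
210 .270-276 k277-278 .279-280 k281-289 Y290-292 o293-341 Y342-343 .344-369
216 .270-276 k277-278 c279-279 .280-281 k282-289 Y290-292 o293-341 Y342-343 .344-369
222 .270-276 k277-289 Y290-292 o293-341 Y342-343 c344-344 .345-345 c346-346 k347-347 .348-348 k349-349 .350-352 c353-354 .355-369
228 .270-276 k277-278 .279-279 k280-289 c290-290 Y291-293 o294-341 Y342-343 k344-344 .345-345 k346-347 .348-349 k350-354 .355-369
234 .270-277 k278-289 c290-290 Y291-293 o294-340 Y341-343 .344-346 k347-349 .350-350 k351-351 .352-353 k354-354 c355-355 .356-369
240 .270-277 k278-280 .281-281 k282-289 c290-290 Y291-293 o294-340 Y341-343 c344-345 .346-348 c349-349 .350-350 c351-351 k3
[... 271 characters left out ...]
-347 .348-369
258 .270-278 k279-279 .280-280 k281-284 .285-285 k286-286 .287-287 k288-288 .289-290 Y291-294 o295-340 Y341-343 .344-369
264 .270-278 k279-280 .281-281 k282-282 .283-283 k284-285 .286-286 k287-290 Y291-294 o295-340 Y341-343 .344-369
270 .270-278 k279-280 .281-282 k283-283 .284-284 k285-285 .286-286 k287-292 .293-293 k294-296 .297-297 k298-303 .304-305 k306-310 .311-311 k312-312 .313-321 k322-324 .325-326 k327-327 .328-328 k329-329 .330-330 k331-331 .332-369
276 .270-279 k280-280 .281-287 c288-288 .289-291 c292-293 .294-296 c297-297 .298-301 c302-302 .303-304 c305-305 k306-306 .307-369
t 46.42 shift [ 0.2435 -0.071  -0.0139] turn [-1.9000e-03 -2.0000e-03 -1.9707e+00] rows>= 10.6
```

```bash
python3 -c "
from h import *
print(robot.close_job())"
```

```text
the job is handed in; nothing more can be done
None
```

I put the tin, amber box, tray and screwdriver on their matching pads, let go of each, and handed the job in at about 46 s. By my camera measurements the tin is within 0.7 mm of centre, the box about 1 mm and the screwdriver about 1 to 1.5 mm. The tray is centred across its width; I did not re-measure it lengthwise after its last 2 mm correction. The eyeglass and oil bottle showed no movement when I last compared pictures at about 33 s; the corrections to the tin, box and tray came after that.

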